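# Load the cassette sled into the bench steriliser

### The job

Load the steriliser: squeeze the two sprung tabs of the transit lock, lift it out of the sled and put it in the kidney dish. Then slide the sled with its cassette into the bay until it has clicked over the catch and is fully home against the end stop, which you have to feel for. The sled binds on its rail if it is pushed off its centre line, so never force it, and leave the other things where they lie.

Things in the scene. Friction and masses are not known exactly. Their poses are not given: they have to be found in the camera images.
- steriliser: fixed bench steriliser: white box 228 mm long (x), 199 wide, 126 high, steel loading shelf 268 mm long before its mouth. Origin on the worktop under the middle of the mouth; x points into the bay (the sled's travel), z up. Shelf and bay floor are 8 mm above the worktop; a centre rail 48 mm wide, 16 mm high runs along y = 0. Bay 181 mm wide, ceiling 74 mm above the worktop.
- bay (a point): point fixed in the steriliser, axes as the steriliser. The sled is home with its origin within 14 mm of this point in x: the rubber end stop deep in the bay (end_stop) is out of sight and set differently each time. Feel for it: first a catch, a sprung roller (3 to 6 N more push) from 11 to 5 mm before home, which pushes the sled back if not passed; then the firm stop.
- sled: loose steel sled, 0.35 kg, 266 mm long (x), 155 wide (y), carrying the cassette. Origin under its skids on the centre line, x into the bay. It starts 152 to 180 mm before home, nose already in the mouth. Open floor between end plate (x = -125 mm) and cassette (x = -55 mm), 28 mm above the origin, the lock in its middle. Over 40 N against the end stop, or over 90 N against rail and shelf, counts as forcing.
- push_face (a point): middle of the outer face of the sled's upright end plate, on the centre line, 50 mm above the worktop, 129 mm behind the sled's origin; axes as the sled. The plate is 155 mm wide, 4 mm thick and spans 32 to 68 mm above the worktop. Push here along +x. At home this face still stands 59 to 87 mm outside the mouth.
- saddle (a point): middle of the 40 mm long saddle under the sled's rear end, its only guide, astride the centre rail with 0.8 mm play each side. A push more than about 20 mm off the centre line jams it, and more force does not free it (back off and push at the centre). Pushed at the centre the sled slides with 1 to 4 N.
- cassette: closed stainless instrument cassette, 187 mm long (along the sled), 146 mm wide, 28 mm high, 0.37 to 0.6 kg, loose between low lips on the sled; its lid stays shut. Origin: centre of its underside; its own y axis lies along the sled. It must stay on the sled.
- transit_lock: loose upright lock of grey plastic, 82 mm high, 0.09 kg. Origin: centre of its foot, z up, x and y as the sled at the start. Stem 18 mm (x) by 25 mm (y), passing through the sled's floor 90 mm behind the sled's origin and standing in a lock plate on the shelf; head from z = 29 mm to 82 mm, 26 mm (x) by 38 mm (y).
- lock_grip (a point): on the lock's axis midway between its two black ribbed tabs, 57 mm above its foot. The tabs are on the +y and -y sides of the head, 18 mm wide (x), 34 mm high, outer faces 47 mm apart. Squeeze them together along y: each is sprung (4 to 9 N) and moves 5.5 mm in to a stop (then 36 mm apart).
- lock_hooks (a point): on the lock's axis at the height of the two hooks at the tabs' feet. At rest they sit under lips of the lock plate and hold the lock down; with both tabs pressed fully in, the lock lifts straight up: the stem is clear of the sled's floor after 30 mm, the whole lock clear of end plate and cassette after 65 mm.
- dish: loose stainless kidney dish, 175 mm long (y), 82 mm wide (x), 35 mm high, open at the top, standing on the worktop. Origin: centre of its underside. Inside about 60 mm wide and 150 mm long, floor 3 to 5 mm thick, the ends bent to one side by some 10 mm.
- timer: bystander: white digital timer, 66 x 66 x 19 mm; origin under its centre. Leave alone.
- tape_roll: bystander: roll of beige indicator tape, 65 mm across, 19 mm high; origin under its centre. Leave alone.
- handpiece: bystander: steel turbine handpiece, 132 mm long (y), 20 mm high; origin under its centre. Leave alone.
- marker: bystander: felt marker, 135 mm long (y), 16 mm thick; origin under its centre. Leave alone.
- pouch: bystander: flat sealed pouch with an instrument, 180 x 60 mm, 10 mm high; origin under its centre. Leave alone.

How it is judged:
On the way, in this order (a step that is already met when the one before it is completed fails the run):
1. the transit lock is lifted clear of the sled (z of transit_lock in the frame of steriliser above 0.068 m and x of sled in the frame of steriliser above -0.14 m), for 0.1 s.
2. the sled is fully home in the bay (x of end_stop_c0 in the frame of sled between 0.1405 and 0.1455 m), for 0.2 s.
At the end, for the whole second after the job is handed in: the sled is home, past the catch and within 2 mm of touching the end stop, and at rest, flat on the bay floor with the cassette lying level on it; the transit lock rests in the kidney dish (its grip point over the dish, no higher than 75 mm), the dish stands level, and everything is released (all of step 2 and height (world z) of sled below 0.012 m and distance between cassette and sled below 0.055 m and angle between cassette's own z axis and vertical below 0.06 rad and x of lock_grip in the frame of dish between -0.045 and 0.045 m and y of lock_grip in the frame of dish between -0.09 and 0.09 m and height (world z) of lock_grip below 0.075 m and contact force between transit_lock and dish above 0.2 N and linear speed of transit_lock below 0.02 m/s and angle between dish's own z axis and vertical below 0.1 rad and linear speed of sled below 0.01 m/s).
It fails at once if the sled is rammed against the end stop (over 40 N) (contact force between sled and end_stop_c0 above 40 N).
It fails at once if the sled is forced on its rail (over 90 N between sled and steriliser) (contact force between sled and steriliser above 90 N).
It fails at once if the sled is lifted off the shelf (height (world z) of sled above 0.025 m).
It fails at once if a bystander is moved by more than 30 mm (distance of any of timer, tape_roll, handpiece, marker, pouch from where it was at the start of the episode above 0.03 m).
It also fails if it takes over 72 s, if anything falls off the work surface, if the arm or the gripper's body presses on something with over 40 N, if the wrist force passes 120 N, or if a joint passes its speed limit or range.

### The arm

A 6-joint arm with a two-finger parallel gripper is mounted at the origin on a cart in front of the work surface, level with it; the furniture and walls round the work are solid. World frame = base frame: x ahead of the robot, y to its left, z up, the work surface at z = 0. Lengths are in m, angles in rad, forces in N, time in s.
With the tool pointing down it reaches from about 0.35 to 0.85 m from the base axis. Payload 8.1 kg.
Tool frame: the origin (TCP) lies midway between the tips of the shut fingers; the grasp point (between the pads) lies 19 mm behind it (robot.tcp_to_grasp is the distance from the TCP to the grasp point, in m); x points along the fingers, y is the direction in which the jaws open and shut, and the axes are right-handed (so a half turn about x gives the same grasp; the last joint's range is limited). The gripper opens to 93 mm and grips with 3 to 60 N. Pads are 15 mm wide; open, the fingers measure 128 mm over their backs; the gripper's body (75 mm by 188 mm) begins 65 mm behind the grasp point.
Start: joints at [1.052, 0.13, 1.488, -0, 1.523, -0.085], TCP at [0.252, 0.544, 0.219] pointing down, gripper open.
Joint ranges: [-2.96, 2.96], [-0.89, 2.26], [0.02, 2.5], [-1.34, 4.48], [0, 2.73], [-2.66, 2.66]. Speed limits (rad/s): [2.39, 2.39, 2.79, 3.14, 3.14, 3.14].

### API

Orientations are given as a rotation vector (axis times angle).
In Python, from plant import robot gives the robot as it stands.
- The arm moves only by the tool play_rows, never from a script. Its argument "plan" is a list of rows, each an object with "slide": the shift along the world's x, y, z as a fraction of full scale, a list of three; "roll": the turn about the world's z as a fraction of full scale; "fingers": the gripper command: -1 is shut, 1 is fully open, values between are in proportion. A call has 1 to 20 rows; each row shifts and turns the commanded pose from where the row before left it; what a row does not reach is not made up. Full scale, the value 1, is 30 mm for a shift and 8 degrees for a turn. A row lasts 1/8 s, in which the tool goes at most 62.5 mm and 10.7 degrees, less where a joint would pass 70% of its speed; a pose out of reach is approached as far as the arm can. A call with a number of a shift or a turn outside -1 to 1 is refused whole. A call with a gripper value outside its range is refused whole. The fingers move at their own pace and stop on an object; "squeeze" is the grip in N (left out, the last holds). Time passes only in rows, so rows that do not move let the fingers close. It gives the time, the measured TCP pose, the force and the opening at its end, in the units of the state.
- robot.read_state(): the state, without advancing time (a new reading comes with each control period).
- robot.read_camera(name): name is "scene" or "top" or "wrist"; returns the picture (400x640x3 uint8, red, green, blue); there is no depth.
- robot.get_calibration(name): a dict with "fx", "fy", "cx", "cy" (pixels), "R" (3x3) and "t" (3): a world point X has camera coordinates R X + t; the wrist camera has in their place "T_tool_cam" (4x4, takes a point from camera to tool coordinates, whose origin is the TCP and whose axes are the tool frame's). Camera axes: x right, y down, z forward; pixel columns grow to the right and rows downward; lengths in m; the calibration is good to about 2 mm. The wrist camera is an equidistant fisheye: a pixel r from the principal point sees the ray r / f radians off the axis. A picture is of the moment at which its call begins: read the wrist's pose just before it. get_calibration takes no time and is no camera call.
- robot.close_job(): hands the job in, once; it reports no verdict.
Trained networks look in the newest picture that a camera, given by its name, has taken for a name from the list of things; names that differ only in an ending like _2 or _b are one class to them, and where a whole thing is asked for, a point or a joint stands for the part that bears it (a point fixed in the world has none). Each returns a list of dicts, best first, with "p" (0 to 1); they miss things now and then, are a little off and sometimes report something else, mostly with a low value. They report only what shows in the picture. A call takes as long as a camera call.
- robot.boxes_of(camera, target): "extent" ([centre column, centre row, width, height] in pixels, round what is visible of it).
- robot.regions_of(camera, target): "region" (400x640 bool, what is visible of it) and "extent" ([centre column, centre row, width, height] in pixels, round what is visible of it).
- robot.mark_of(camera, target): "point" ([column, row] in pixels: a listed point, or the origin of a listed thing).
The state is a dict: "t": time; "q": joint angles; "dq": joint speeds; "joint_torque": joint torques, N m; "tool_pos": TCP position; "orientation": TCP orientation; "force": force on the tool from outside, world axes, zero at the start; "wrist_torque": the same for the moment, N m; "opening": finger opening in m.
Only numpy, scipy, OpenCV 4.12 (cv2) and the standard library are available. Lean on these libraries where they do the work, as an engineer would, in place of code of your own. Each camera call takes 0.05 s, during which the arm holds its last target.

## Working session

There is one attempt and no reset: what is moved stays moved. The work goes in short steps, Python scripts to look and compute and a tool call to move; the robot and the scene stay as the last step left them, time stands still between calls to the robot, and variables do not carry over. Pictures are saved under pics/ and viewed, and the job is handed in when it is done.

Besides the shell and the picture viewer there is one more tool, called after "Emit:" as a command line: name --argument value ..., lists and objects as JSON in quotes. play_rows: Moves the arm, as the interface text tells. Its arguments: {"type":"object","properties":{"plan":{"type":"array","items":{"type":"object","properties":{"slide":{"type":"array","items":{"type":"number","minimum":-1,"maximum":1}},"roll":{"type":"number","minimum":-1,"maximum":1},"fingers":{"type":"number"}}}},"squeeze":{"type":"number"}},"required":["plan"]}

```bash
ls; mkdir -p pics; python3 - <<'E'
from plant import robot
import cv2
s=robot.read_state(); print(s)
for n in ("scene","top","wrist"):
    im=robot.read_camera(n); cv2.imwrite(f"pics/{n}0.png",im[:,:,::-1])
    c=robot.get_calibration(n); print(n,c)
    
print(robot.tcp_to_grasp)
E
```

```text
pics
{'t': 0.0, 'q': array([ 1.05160015e+00,  1.31160573e-01,  1.48924896e+00, -2.60745594e-05,
        1.52300220e+00, -8.54061614e-02]), 'dq': array([-9.75421909e-04, -4.46271893e-04, -2.07851679e-03,  2.41212601e-04,
        5.58746211e-05, -1.17842943e-04]), 'joint_torque': array([ 1.60411523e-04, -5.59850192e+01, -4.91762495e+01,  7.69660366e-02,
        3.51261639e-02, -1.79654035e-04]), 'tool_pos': array([0.25190079, 0.54394321, 0.21760445]), 'orientation': array([ 0.33885801,  1.54440829, -0.3416159 ]), 'force': array([-0.09785191, -0.5779584 , -0.43572098]), 'wrist_torque': array([-0.01297475,  0.00103544, -0.03216606]), 'opening': 0.09299966815083273}
scene {'fx': 508.52931311232646, 'fy': 508.52931311232646, 'cx': 319.37884439398596, 'cy': 205.01009488106013, 'R': array([[ 0.88736461, -0.4607192 ,  0.01794083],
       [-0.34622383, -0.69152903, -0.63396898],
       [ 0.30448828,  0.55635009, -0.77315035]]), 't': array([-0.4290135 ,  0.19198973,  1.55241593])}
top {'fx': 408.3561781510824, 'fy': 408.3561781510824, 'cx': 319.2559230250337, 'cy': 197.2926249745062, 'R': array([[-0.07980467, -0.99679534,  0.00550076],
       [-0.96567159,  0.07594198, -0.24841738],
       [ 0.24720355, -0.02513679, -0.96863747]]), 't': array([0.02377129, 0.42947904, 1.64848515])}
wrist {'fx': 309.70691628693146, 'fy': 309.70691628693146, 'cx': 319.1138647467155, 'cy': 198.12767739170206, 'T_tool_cam': array([[-7.84231104e-04, -2.90063985e-01,  9.57006933e-01,
        -1.65730532e-01],
       [ 9.99999587e-01,  2.11321306e-04,  8.83512388e-04,
         1.44901588e-04],
       [-4.58511079e-04,  9.57007231e-01,  2.90063699e-01,
        -8.09852670e-02],
       [ 0.00000000e+00,  0.00000000e+00,  0.00000000e+00,
         1.00000000e+00]])}
0.0188
```

View pics/scene0.png

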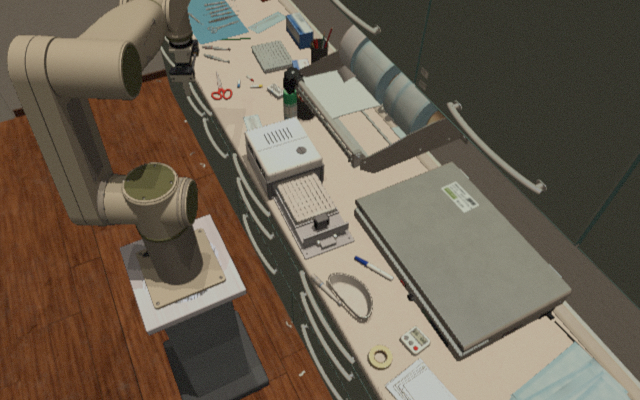

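View pics/top0.png

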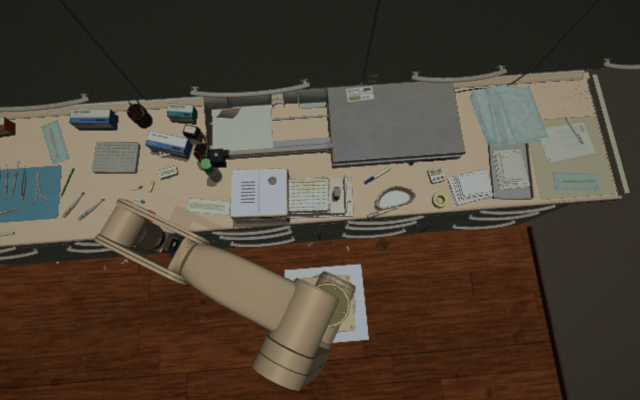

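View pics/wrist0.png

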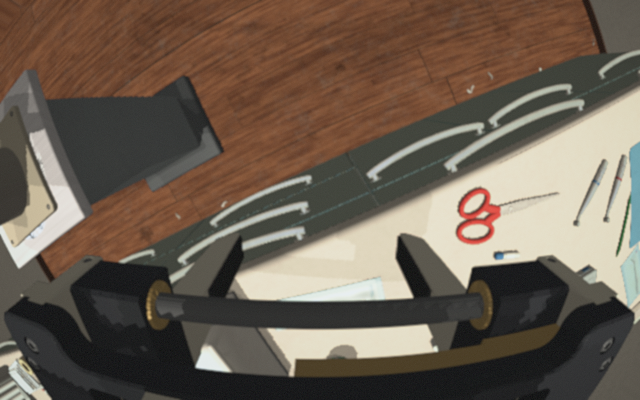

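```bash
cat > h.py <<'E'
from plant import robot
import numpy as np, cv2
from scipy.spatial.transform import Rotation as Ro
def ray(cam,px,st=None):
    c=robot.get_calibration(cam); u=(px[0]-c['cx'])/c['fx']; v=(px[1]-c['cy'])/c['fy']
    if cam!='wrist':
        R=np.array(c['R']);t=np.array(c['t']); d=R.T@np.array([u,v,1.]); o=-R.T@t
    else:
        r=np.hypot(u,v); k=np.sin(r)/r if r>1e-9 else 1
        d=np.array([u*k,v*k,np.cos(r)]); T=np.array(c['T_tool_cam'])
        Rt=Ro.from_rotvec(st['orientation']).as_matrix()
        d=Rt@T[:3,:3]@d; o=Rt@T[:3,3]+st['tool_pos']
    return o,d/np.linalg.norm(d)
def onz(cam,px,z,st=None):
    o,d=ray(cam,px,st); return o+d*(z-o[2])/d[2]
def tri(rays):
    A=np.zeros((3,3));b=np.zeros(3)
    for o,d in rays:
        P=np.eye(3)-np.outer(d,d);A+=P;b+=P@o
    x=np.linalg.solve(A,b); return x,[np.linalg.norm((np.eye(3)-np.outer(d,d))@(x-o)) for o,d in rays]
def proj(cam,X,st=None):
    c=robot.get_calibration(cam)
    if cam!='wrist':
        p=np.array(c['R'])@X+c['t']; return np.array([c['fx']*p[0]/p[2]+c['cx'],c['fy']*p[1]/p[2]+c['cy']])
    T=np.array(c['T_tool_cam']); Rt=Ro.from_rotvec(st['orientation']).as_matrix()
    p=T[:3,:3].T@(Rt.T@(X-st['tool_pos'])-T[:3,3]); n=np.hypot(p[0],p[1]); r=np.arctan2(n,p[2])
    return np.array([c['fx']*r*p[0]/n+c['cx'],c['fy']*r*p[1]/n+c['cy']])
E
python3 - <<'E'
from h import *
np.set_printoptions(precision=4,suppress=True)
st=robot.read_state(); print(Ro.from_rotvec(st['orientation']).as_matrix())
H=dict(steriliser=0,sled=.008,push_face=.05,lock_grip=.065,transit_lock=.008,dish=0,timer=0,tape_roll=0,handpiece=0,marker=0,pouch=0,cassette=.036)
for n,z in H.items():
    rs=[]
    for cam in ("top","scene"):
        m=robot.mark_of(cam,n)
        if m:
            m=m[0]; rs.append(ray(cam,m['point'])); print(n,cam,round(m['p'],2),np.round(m['point'],1),onz(cam,m['point'],z))
    if len(rs)==2: print('   tri',*tri(rs))
print(robot.read_state()['t'])
E
```

```text
[[-0.0007  0.4203  0.9074]
 [-0.0013  0.9074 -0.4203]
 [-1.     -0.0015 -0.0001]]
steriliser top 0.95 [287.6 196.4] [0.4585 0.1239 0.    ]
steriliser scene 0.85 [298.4 190.2] [0.4637 0.1196 0.    ]
   tri [ 0.4628  0.1239 -0.0056] [np.float64(0.0028166101537531953), np.float64(0.0028166101537532295)]
sled top 0.7 [336.  191.4] [ 0.4622 -0.0854  0.008 ]
push_face top 0.96 [347.9 192. ] [ 0.4445 -0.132   0.05  ]
push_face scene 0.59 [322.9 234. ] [ 0.4345 -0.1161  0.05  ]
   tri [ 0.4331 -0.1291  0.0708] [np.float64(0.0057710138244458555), np.float64(0.0057710138244458095)]
lock_grip top 0.53 [334.8 190.2] [ 0.4525 -0.0769  0.065 ]
lock_grip scene 0.46 [322.9 221.5] [ 0.4516 -0.0828  0.065 ]
   tri [ 0.4547 -0.0774  0.057 ] [np.float64(3.969723413865151e-05), np.float64(3.969723413868687e-05)]
transit_lock top 0.63 [433.4 175.1] [ 0.5023 -0.5149  0.008 ]
transit_lock scene 0.48 [315.7 233.9] [ 0.4291 -0.0787  0.008 ]
   tri [ 0.3229 -0.3624  0.459 ] [np.float64(0.04633499814003566), np.float64(0.046334998140035645)]
dish top 0.72 [391.7 193.7] [ 0.4353 -0.325   0.    ]
dish scene 0.65 
[... 734 characters left out ...]
oat64(0.10077964710383663), np.float64(0.10077964710383655)]
marker top 0.53 [372.6 176.5] [ 0.519  -0.2514  0.    ]
marker scene 0.76 [372.9 269. ] [ 0.5281 -0.271   0.    ]
   tri [ 0.5333 -0.2573 -0.0277] [np.float64(0.005871790213090276), np.float64(0.00587179021309016)]
pouch top 0.91 [207.8 207.2] [0.4376 0.4666 0.    ]
pouch scene 0.77 [254.1 127.9] [0.4503 0.4814 0.    ]
   tri [0.4383 0.4616 0.0182] [np.float64(0.0051864302989040965), np.float64(0.0051864302989041815)]
cassette top 0.68 [304.2 195.1] [0.4491 0.0518 0.036 ]
cassette scene 0.91 [303.2 199.7] [0.4465 0.0466 0.036 ]
   tri [0.4501 0.052  0.0288] [np.float64(0.0009459550036167624), np.float64(0.0009459550036168367)]
1.35
```

Emit:
play_rows --plan '[{"slide": [0.33, -1, 0], "roll": -0.4, "fingers": 1}, {"slide": [0.33, -1, 0], "roll": -0.4, "fingers": 1}, {"slide": [0.33, -1, 0], "roll": -0.4, "fingers": 1}, {"slide": [0.33, -1, 0], "roll": -0.4, "fingers": 1}, {"slide": [0.33, -1, 0], "roll": -0.4, "fingers": 1}, {"slide": [0.33, -1, 0], "roll": -0.4, "fingers": 1}, {"slide": [0.33, -1, 0], "roll": -0.4, "fingers": 1}, {"slide": [0.33, -1, 0], "roll": -0.4, "fingers": 1}, {"slide": [0.33, -1, 0], "roll": -0.4, "fingers": 1}, {"slide": [0.33, -1, 0], "roll": -0.4, "fingers": 1}, {"slide": [0.33, -1, 0], "roll": -0.4, "fingers": 1}, {"slide": [0.33, -1, 0], "roll": -0.4, "fingers": 1}, {"slide": [0.33, -1, 0], "roll": -0.4, "fingers": 1}, {"slide": [0.33, -1, 0], "roll": -0.4, "fingers": 1}, {"slide": [0.33, -1, 0], "roll": -0.4, "fingers": 1}, {"slide": [0.33, -1, 0], "roll": -0.4, "fingers": 1}, {"slide": [0.33, -1, 0], "roll": -0.4, "fingers": 1}, {"slide": [0.33, -1, 0], "roll": -0.4, "fingers": 1}, {"slide": [0.33, -1, 0], "roll": -0.4, "fingers": 1}, {"slide": [0.33, -1, 0], "roll": -0.4, "fingers": 1}]'

```text
t: 3.85
tool_pos: [0.4505, -0.0566, 0.2188]
orientation: [1.196, 1.217, -1.196]
force: [-0.3, -0.5, -0.7]
opening: 0.0928
```

```bash
python3 - <<'E'
from h import *
np.set_printoptions(precision=4,suppress=True)
st=robot.read_state(); print(st['t'],st['tool_pos'],st['force'],Ro.from_rotvec(st['orientation']).as_matrix().tolist())
im=robot.read_camera("wrist");cv2.imwrite("pics/wrist1.png",im[:,:,::-1])
t=robot.read_camera("top");cv2.imwrite("pics/top1.png",cv2.resize(t[140:230,220:410,::-1],None,fx=4,fy=4,interpolation=cv2.INTER_CUBIC))
s=robot.read_camera("scene");cv2.imwrite("pics/scene1.png",cv2.resize(s[100:330,230:430,::-1],None,fx=2.5,fy=2.5,interpolation=cv2.INTER_CUBIC))
for n,z in dict(lock_grip=.065,push_face=.05,transit_lock=.008,sled=.008,cassette=.036,dish=0,handpiece=0,marker=0).items():
    st=robot.read_state(); m=robot.mark_of("wrist",n)
    for k in m[:2]: print(n,round(k['p'],2),np.round(k['point'],1),onz("wrist",k['point'],z,st))
E
```

```text
3.85 [ 0.4505 -0.0566  0.2188] [-0.307  -0.4763 -0.7256] [[0.0005150262107344039, 0.9998372661309444, 0.01803263718377346], [-8.547878918707674e-05, 0.018032683526155918, -0.9998373942888026], [-0.9999998637206803, 0.0005134010565388536, 9.475218355881054e-05]]
lock_grip 0.63 [314.  205.3] [ 0.4453 -0.0801  0.065 ]
push_face 0.64 [307.7 232. ] [ 0.4381 -0.1172  0.05  ]
transit_lock 0.95 [312. 191.] [ 0.4417 -0.0785  0.008 ]
cassette 0.76 [316.   87.7] [0.4446 0.0483 0.036 ]
dish 0.92 [296.3 336.9] [ 0.4191 -0.327   0.    ]
dish 0.34 [311. 205.] [ 0.4407 -0.0994  0.    ]
handpiece 0.71 [262.1 309. ] [ 0.3668 -0.2711  0.    ]
marker 0.7 [365.  311.6] [ 0.5263 -0.2721 -0.    ]
```

View pics/wrist1.png

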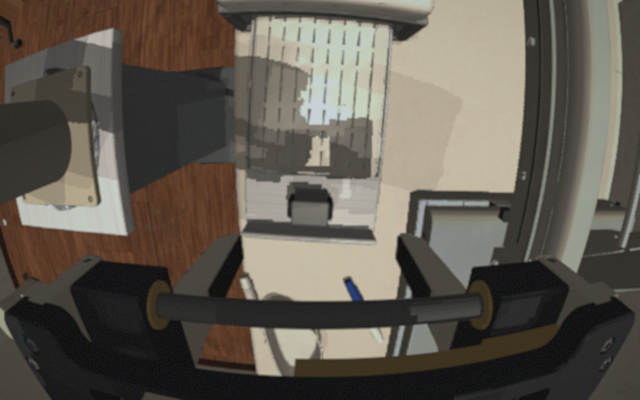

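View pics/top1.png

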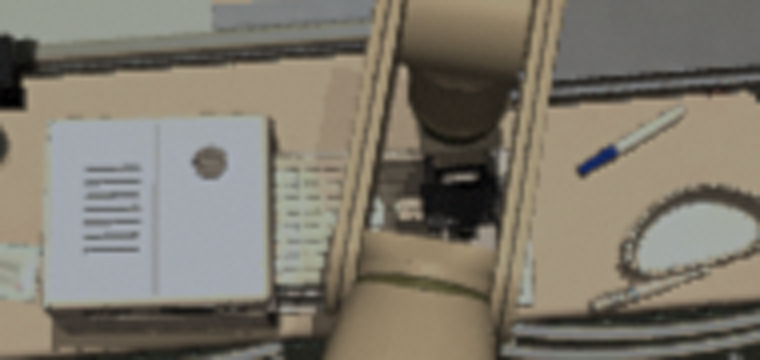

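View pics/scene1.png

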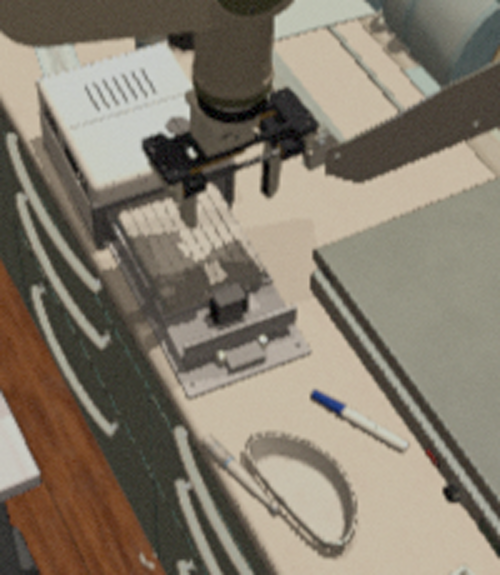

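```bash
python3 - <<'E'
import cv2
im=cv2.imread("pics/wrist1.png")
cv2.imwrite("pics/w1z.png",cv2.resize(im[150:260,220:400],None,fx=4.4,fy=4.4,interpolation=cv2.INTER_CUBIC))
E
```

```text
(no output)
```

View pics/w1z.png

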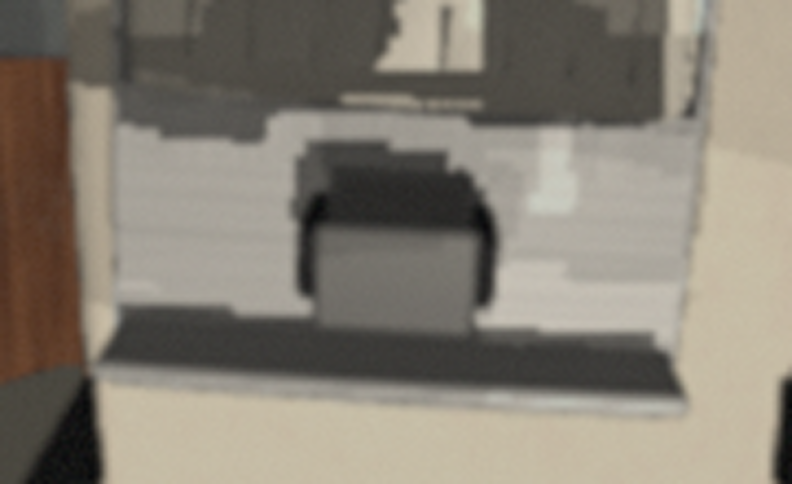

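```bash
python3 - <<'E'
from h import *
np.set_printoptions(precision=4,suppress=True)
st=robot.read_state()
w=lambda p,z: onz("wrist",(220+p[0]/4.4,150+p[1]/4.4),z,st)
P=[w(p,.068) for p in [(100,362),(685,398)]]; print(P,np.linalg.norm(P[1]-P[0]),'mid',(P[0]+P[1])/2)
d=P[1]-P[0]; print('yaw of plate deg',np.degrees(np.arctan2(d[1],d[0])))
L=[w(p,.090) for p in [(313,228),(477,230),(472,333),(318,330)]]; print(L,'c',np.mean(L,0))
E_=[w(p,.036) for p in [(118,310),(680,350),(700,125),(118,120)]]; print(E_)
s=st
for cam in ("top",):
  for b in ("steriliser","sled","cassette"):
    r=robot.regions_of(cam,b)
    if r: print(b,r[0]['p'],cv2.minAreaRect(np.argwhere(r[0]['region'])[:,::-1].astype(np.float32)))
E
```

```text
[array([ 0.3651, -0.1117,  0.068 ]), array([ 0.5159, -0.1182,  0.068 ])] 0.15100551503281345 mid [ 0.4405 -0.115   0.068 ]
yaw of plate deg -2.467375624821146
[array([ 0.4227, -0.0673,  0.09  ]), array([ 0.4599, -0.067 ,  0.09  ]), array([ 0.4595, -0.0921,  0.09  ]), array([ 0.4236, -0.0922,  0.09  ])] c [ 0.4414 -0.0796  0.09  ]
[array([ 0.3629, -0.1097,  0.036 ]), array([ 0.52  , -0.1181,  0.036 ]), array([ 0.5205, -0.0536,  0.036 ]), array([ 0.3655, -0.0554,  0.036 ])]
steriliser 0.74 ((291.5, 194.5), (55.0, 123.0), 90.0)
sled 0.6 ((337.5, 198.5), (5.0, 13.0), 90.0)
cassette 0.65 ((307.0, 195.5), (33.0, 36.0), 90.0)
```

```bash
python3 - <<'E'
from h import *
np.set_printoptions(precision=4,suppress=True)
for p in [(50,120),(272,118),(272,300),(45,303)]: print(onz("top",(220+p[0]/4,140+p[1]/4),.126))
im=cv2.imread("pics/wrist1.png")
cv2.imwrite("pics/w1y.png",cv2.resize(im[0:250,215:415],None,fx=3,fy=2.4,interpolation=cv2.INTER_CUBIC))
E
```

```text
[0.553 0.333 0.126]
[0.5376 0.1087 0.126 ]
[0.3495 0.1202 0.126 ]
[0.3641 0.343  0.126 ]
```

View pics/w1y.png

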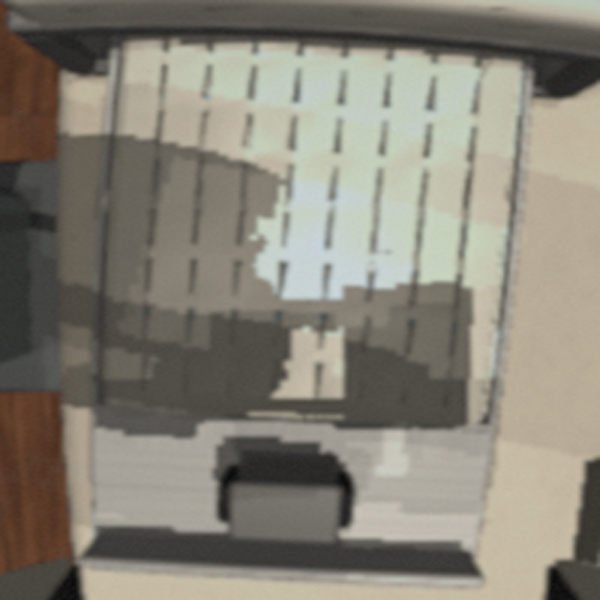

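```bash
python3 - <<'E'
from h import *
np.set_printoptions(precision=4,suppress=True)
st=robot.read_state()
w=lambda p,z: onz("wrist",(215+p[0]/3,p[1]/2.4),z,st)
for a,b in [((116,60),(97,520)),((527,75),(487,525)),((345,60),(322,380)),((299,60),(278,380)),((253,60),(240,270))]:
  for z in (.036,.064):
    A,B=w(a,z),w(b,z); d=A-B; print(z,A,B,np.degrees(np.arctan2(d[0],d[1])))
E
```

```text
0.036 [0.3732 0.122  0.036 ] [ 0.3638 -0.1049  0.036 ] 2.3688341668846187
0.064 [0.3793 0.1142 0.064 ] [ 0.3706 -0.0944  0.064 ] 2.3688341668846284
0.036 [0.5272 0.1182 0.036 ] [ 0.5223 -0.1042  0.036 ] 1.2774924890748312
0.064 [0.5209 0.1107 0.064 ] [ 0.5163 -0.0937  0.064 ] 1.2774924890748363
0.036 [0.4588 0.1209 0.036 ] [ 0.4536 -0.0321  0.036 ] 1.9332805436240468
0.064 [0.4579 0.1132 0.064 ] [ 0.4532 -0.0275  0.064 ] 1.9332805436240725
0.036 [0.4418 0.1204 0.036 ] [ 0.4369 -0.0324  0.036 ] 1.8312989957485604
0.064 [0.4423 0.1128 0.064 ] [ 0.4379 -0.0278  0.064 ] 1.8312989957485744
0.036 [0.4248 0.1203 0.036 ] [0.422  0.0195 0.036 ] 1.5961972291371687
0.064 [0.4267 0.1127 0.064 ] [0.4241 0.02   0.064 ] 1.5961972291371902
```

Emit:
play_rows --plan '[{"slide": [-0.075, -0.19, -0.75], "roll": -0.1, "fingers": 1}, {"slide": [-0.075, -0.19, -0.75], "roll": -0.1, "fingers": 1}, {"slide": [-0.075, -0.19, -0.75], "roll": -0.1, "fingers": 1}, {"slide": [-0.075, -0.19, -0.75], "roll": -0.1, "fingers": 1}, {"slide": [0, 0, 0], "roll": 0, "fingers": 1}, {"slide": [0, 0, 0], "roll": 0, "fingers": 1}]'

```text
t: 5.3
tool_pos: [0.4417, -0.0783, 0.1296]
orientation: [1.236, 1.191, -1.235]
force: [0.1, -0.1, -0.0]
opening: 0.0932
```

```bash
python3 - <<'E'
from h import *
np.set_printoptions(precision=4,suppress=True)
st=robot.read_state(); print(st['t'],st['tool_pos'],st['force'],Ro.from_rotvec(st['orientation']).as_matrix().tolist(),abs(st['dq']).max())
im=robot.read_camera("wrist");cv2.imwrite("pics/wrist2.png",im[:,:,::-1])
cv2.imwrite("pics/w2z.png",cv2.resize(im[100:320,200:440,::-1],None,fx=3,fy=2.7,interpolation=cv2.INTER_CUBIC))
s=robot.read_camera("scene");cv2.imwrite("pics/scene2.png",cv2.resize(s[150:300,260:400,::-1],None,fx=4,fy=4,interpolation=cv2.INTER_CUBIC))
E
```

```text
5.3 [ 0.4417 -0.0783  0.1296] [ 0.138  -0.14   -0.0022] [[0.0008790953293206505, 0.9993649882573546, -0.035620884839927314], [-0.0001356157012168957, -0.03562077913291903, -0.99936536947322], [-0.9999996043998136, 0.0008833681798642301, 0.00010421552309161641]] 0.013625164301657604
```

View pics/w2z.png

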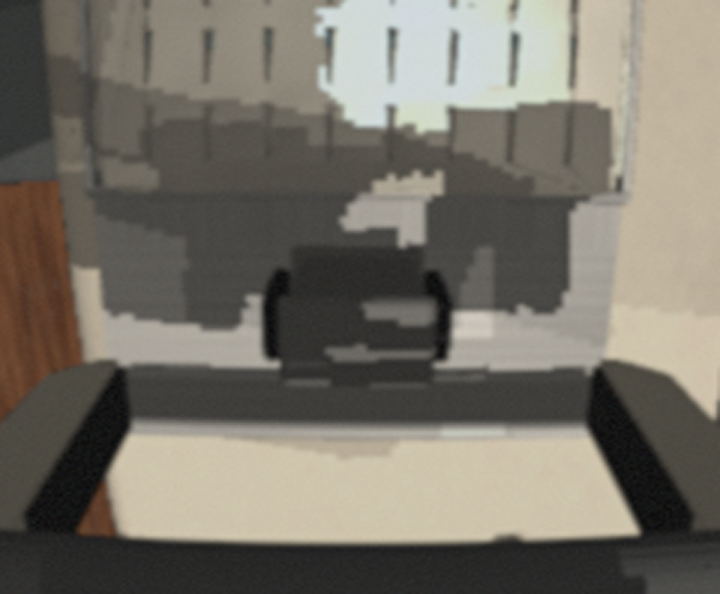

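View pics/scene2.png

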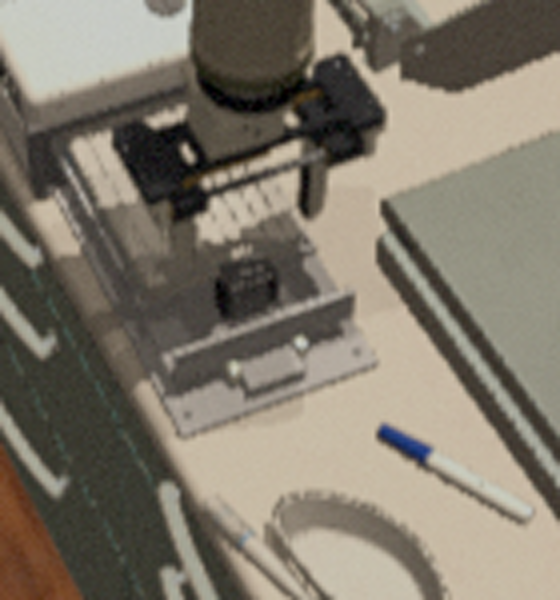

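```bash
python3 - <<'E'
from h import *
np.set_printoptions(precision=4,suppress=True)
st=robot.read_state()
w=lambda p,z: onz("wrist",(200+p[0]/3,100+p[1]/2.7),z,st)
L=[w(p,.090) for p in [(280,298),(437,298),(432,380),(283,378)]]; print(L,'c',np.mean(L,0))
for p in [(265,272),(450,272),(265,356),(450,356)]: print('tab',w(p,.082))
P=[w(p,.068) for p in [(130,424),(590,434)]];print(P)
c=[w(p,.05) for p in [(95,195),(625,200)]];print(c)
E
```

```text
[array([ 0.4245, -0.0678,  0.09  ]), array([ 0.4614, -0.0691,  0.09  ]), array([ 0.46  , -0.0926,  0.09  ]), array([ 0.4238, -0.0907,  0.09  ])] c [ 0.4424 -0.0801  0.09  ]
tab [ 0.4206 -0.0631  0.082 ]
tab [ 0.4652 -0.0647  0.082 ]
tab [ 0.4189 -0.0875  0.082 ]
tab [ 0.4652 -0.0892  0.082 ]
[array([ 0.3771, -0.1157,  0.068 ]), array([ 0.5068, -0.1241,  0.068 ])]
[array([ 0.3708, -0.0465,  0.05  ]), array([ 0.5178, -0.0533,  0.05  ])]
```

Emit:
play_rows --plan '[{"slide": [0.01, -0.02, -0.7], "roll": -0.03, "fingers": 1}, {"slide": [0.01, -0.02, -0.7], "roll": -0.03, "fingers": 1}, {"slide": [0, -0.01, -0.7], "roll": -0.03, "fingers": 1}, {"slide": [0, -0.01, -0.7], "roll": -0.03, "fingers": 1}, {"slide": [0, 0, 0], "roll": 0, "fingers": 1}]' --squeeze 25

```text
t: 6.02
tool_pos: [0.441, -0.0798, 0.044]
orientation: [1.247, 1.186, -1.249]
force: [-0.8, -0.1, 0.2]
opening: 0.0929
```

```bash
python3 - <<'E'
from h import *
np.set_printoptions(precision=4,suppress=True)
st=robot.read_state(); print(st['t'],st['tool_pos'],st['force'],Ro.from_rotvec(st['orientation']).as_matrix()[:,1])
im=robot.read_camera("wrist");cv2.imwrite("pics/w3z.png",cv2.resize(im[100:380,180:460,::-1],None,fx=2.1,fy=2.1,interpolation=cv2.INTER_CUBIC))
E
```

```text
6.025 [ 0.441  -0.0798  0.044 ] [-0.7502 -0.0918  0.1635] [ 0.9986 -0.0522 -0.002 ]
```

View pics/w3z.png

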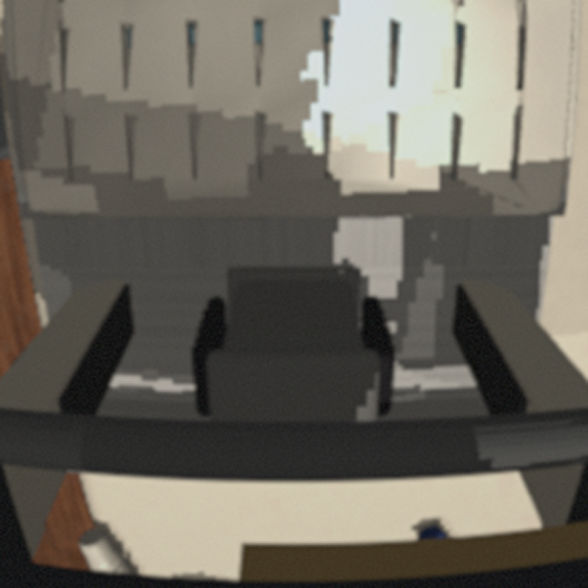

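Emit:
play_rows --plan '[{"slide": [0, 0, 0], "fingers": -1}, {"slide": [0, 0, 0], "fingers": -1}, {"slide": [0, 0, 0], "fingers": -1}, {"slide": [0, 0, 0], "fingers": -1}, {"slide": [0, 0, 0], "fingers": -1}, {"slide": [0, 0, 0], "fingers": -1}]' --squeeze 25

```text
$.plan[0]: bad value
```

Emit:
play_rows --plan '[{"slide": [0, 0, 0], "roll": 0, "fingers": -1}, {"slide": [0, 0, 0], "roll": 0, "fingers": -1}, {"slide": [0, 0, 0], "roll": 0, "fingers": -1}, {"slide": [0, 0, 0], "roll": 0, "fingers": -1}, {"slide": [0, 0, 0], "roll": 0, "fingers": -1}, {"slide": [0, 0, 0], "roll": 0, "fingers": -1}]' --squeeze 25

```text
t: 6.82
tool_pos: [0.4418, -0.0802, 0.0447]
orientation: [1.248, 1.184, -1.248]
force: [-1.4, 0.3, 2.1]
opening: 0.0378
```

Emit:
play_rows --plan '[{"slide": [0, 0, 0], "roll": 0, "fingers": -1}, {"slide": [0, 0, 0], "roll": 0, "fingers": -1}, {"slide": [0, 0, 0], "roll": 0, "fingers": -1}]' --squeeze 35

```text
t: 7.2
tool_pos: [0.4419, -0.0802, 0.0448]
orientation: [1.248, 1.184, -1.248]
force: [-0.4, 0.6, 2.9]
opening: 0.0375
```

Emit:
play_rows --plan '[{"slide": [0, 0, 0.1], "roll": 0, "fingers": -1}, {"slide": [0, 0, 0.1], "roll": 0, "fingers": -1}]' --squeeze 35

```text
t: 7.45
tool_pos: [0.4415, -0.0801, 0.0506]
orientation: [1.248, 1.184, -1.248]
force: [0.6, -0.7, -0.4]
opening: 0.0378
```

Emit:
play_rows --plan '[{"slide": [0, 0, 0.2], "roll": 0, "fingers": -1}, {"slide": [0, 0, 0.3], "roll": 0, "fingers": -1}]'

```text
t: 7.7
tool_pos: [0.4416, -0.0801, 0.066]
orientation: [1.248, 1.184, -1.248]
force: [-0.4, -0.2, -1.1]
opening: 0.0377
```

```bash
python3 - <<'E'
from h import *
im=robot.read_camera("wrist");cv2.imwrite("pics/w4z.png",cv2.resize(im[100:380,180:460,::-1],None,fx=2.1,fy=2.1,interpolation=cv2.INTER_CUBIC))
s=robot.read_camera("scene");cv2.imwrite("pics/scene4.png",cv2.resize(s[150:300,260:400,::-1],None,fx=4,fy=4,interpolation=cv2.INTER_CUBIC))
E
```

```text
(no output)
```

View pics/w4z.png

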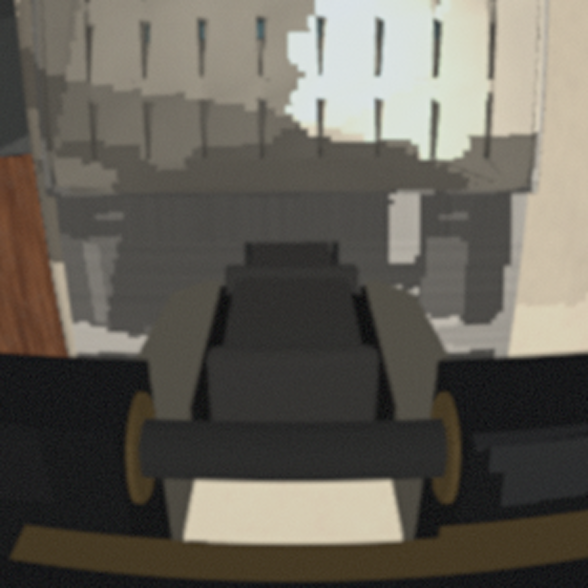

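View pics/scene4.png

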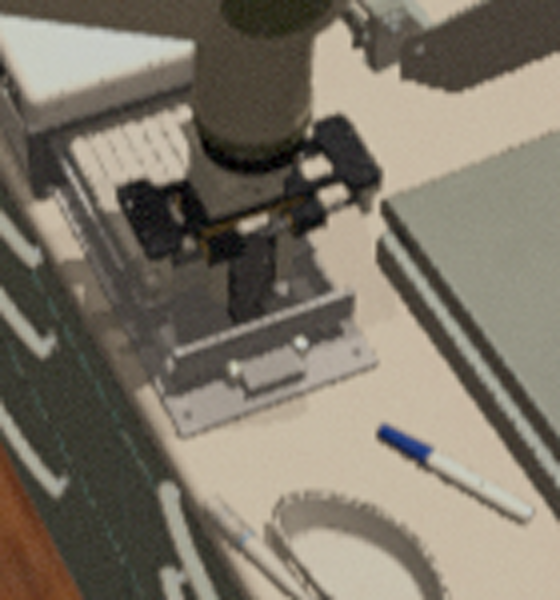

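Emit:
play_rows --plan '[{"slide": [0, 0, 0.6], "roll": 0, "fingers": -1}, {"slide": [0, 0, 0.6], "roll": 0, "fingers": -1}, {"slide": [0, 0, 0.6], "roll": 0, "fingers": -1}, {"slide": [0, 0, 0.6], "roll": 0, "fingers": -1}, {"slide": [0, 0, 0.2], "roll": 0, "fingers": -1}, {"slide": [0, -0.8, 0], "roll": 0, "fingers": -1}, {"slide": [0, -0.8, 0], "roll": 0, "fingers": -1}, {"slide": [0, -0.8, 0], "roll": 0, "fingers": -1}, {"slide": [0, -0.8, 0], "roll": 0, "fingers": -1}, {"slide": [0, -0.8, 0], "roll": 0, "fingers": -1}, {"slide": [0, -0.8, 0], "roll": 0, "fingers": -1}, {"slide": [0, -0.8, 0], "roll": 0, "fingers": -1}, {"slide": [0, 0, 0], "roll": 0, "fingers": -1}]'

```text
t: 9.43
tool_pos: [0.4414, -0.2492, 0.1432]
orientation: [1.249, 1.184, -1.25]
force: [-1.2, 0.1, -0.5]
opening: 0.0373
```

```bash
python3 - <<'E'
from h import *
np.set_printoptions(precision=4,suppress=True)
st=robot.read_state(); print(st['t'],st['tool_pos'],st['force'],st['opening'])
im=robot.read_camera("wrist");cv2.imwrite("pics/wrist5.png",im[:,:,::-1])
s=robot.read_camera("scene");cv2.imwrite("pics/scene5.png",cv2.resize(s[200:340,280:420,::-1],None,fx=4,fy=4,interpolation=cv2.INTER_CUBIC))
for cam in("top","scene"):
    robot.read_camera(cam)
    for r in robot.regions_of(cam,"dish")[:1]:
        pts=np.argwhere(r['region'])[:,::-1].astype(np.float32)
        W=np.array([onz(cam,p,.035)[:2] for p in pts],np.float32)
        print(cam,r['p'],r['extent'],len(pts),cv2.minAreaRect(W))
        np.save(f"pics/d_{cam}.npy",W)
for m in robot.mark_of("scene","dish")[:1]: print(m,onz("scene",m['point'],0))
E
```

```text
9.425 [ 0.4414 -0.2492  0.1432] [-1.1949  0.1048 -0.5436] 0.03729516217311434
top 0.6 [403.2, 197.5, 18.7, 18.0] 273 ((0.40038633346557617, -0.3659205734729767), (0.066475048661232, 0.10301879793405533), 53.308265686035156)
scene 0.64 [349.6, 295.9, 45.1, 50.5] 1260 ((0.4192606210708618, -0.3318548798561096), (0.08710538595914841, 0.17077714204788208), 10.639298439025879)
{'point': [351.9, 297.1], 'p': 0.63} [ 0.4221 -0.3263  0.    ]
```

View pics/wrist5.png

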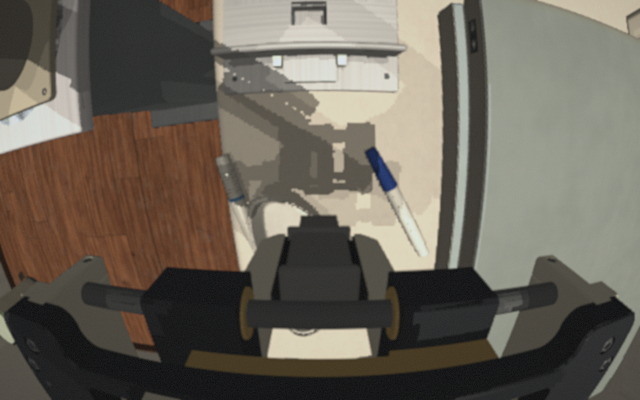

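View pics/scene5.png

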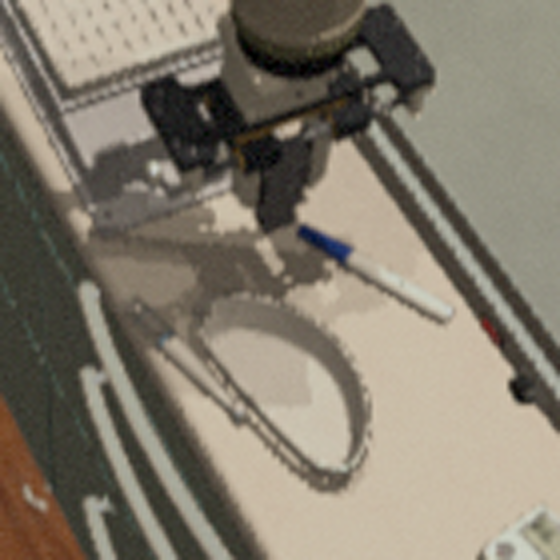

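Emit:
play_rows --plan '[{"slide": [-0.2, -0.6, 0.5], "roll": 0, "fingers": -1}, {"slide": [-0.2, -0.6, 0.5], "roll": 0, "fingers": -1}, {"slide": [-0.1, -0.6, 0.5], "roll": 0, "fingers": -1}, {"slide": [0, -0.2, 0.5], "roll": 0, "fingers": -1}, {"slide": [0, 0, 0], "roll": 0, "fingers": -1}]'

```text
t: 10.4
tool_pos: [0.4274, -0.3097, 0.2059]
orientation: [1.249, 1.18, -1.248]
force: [-0.3, -0.2, -0.6]
opening: 0.0378
```

```bash
python3 - <<'E'
from h import *
np.set_printoptions(precision=4,suppress=True)
st=robot.read_state(); print(st['t'],st['tool_pos'],st['force'],st['opening'])
im=robot.read_camera("wrist");cv2.imwrite("pics/w6z.png",cv2.resize(im[90:390,200:440,::-1],None,fx=3,fy=2,interpolation=cv2.INTER_CUBIC))
for m in robot.mark_of("wrist","dish")[:1]: print(m,onz("wrist",m['point'],0,st))
for r in robot.regions_of("wrist","dish")[:1]: print(r['p'],r['extent'])
E
```

```text
10.4 [ 0.4274 -0.3097  0.2059] [-0.2985 -0.2134 -0.5819] 0.03776074300225207
{'point': [310.3, 188.8], 'p': 0.6} [ 0.4162 -0.3286  0.    ]
0.95 [307.9, 178.3, 87.6, 99.7]
```

View pics/w6z.png

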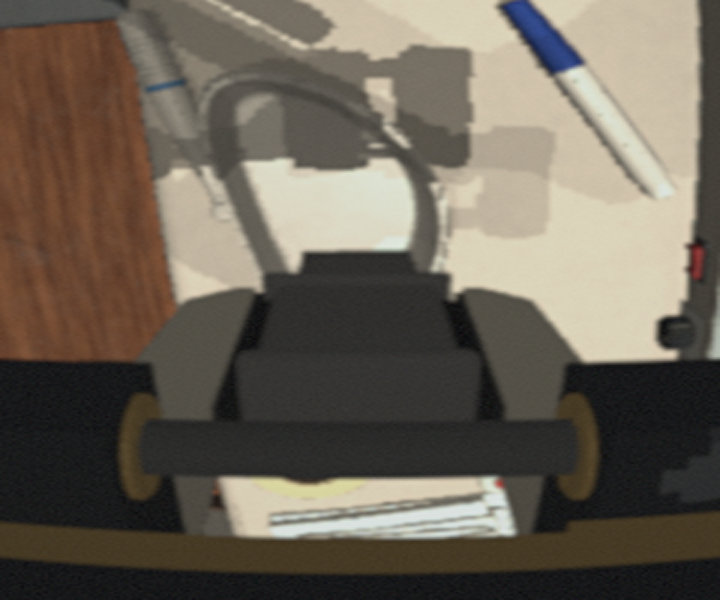

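```bash
python3 - <<'E'
from h import *
np.set_printoptions(precision=4,suppress=True)
st=robot.read_state()
w=lambda p,z: onz("wrist",(200+p[0]/3,90+p[1]/2),z,st)
for n,p,z in [("Lfloor",(245,170),.004),("Lfloor",(283,270),.004),("Rfloor",(413,190),.004),("Rfloor",(412,240),.004),("endrim",(270,68),.035),("endrim",(205,110),.035),("Lrim",(215,170),.035),("Lrim",(265,270),.035),("Rrim",(440,190),.035),("Rrim",(437,265),.035)]: print(n,w(p,z))
E
```

```text
Lfloor [ 0.3814 -0.3051  0.004 ]
Lfloor [ 0.3919 -0.3706  0.004 ]
Rfloor [ 0.4486 -0.3212  0.004 ]
Rfloor [ 0.4471 -0.3533  0.004 ]
endrim [ 0.3988 -0.2428  0.035 ]
endrim [ 0.3735 -0.264   0.035 ]
Lrim [ 0.3744 -0.2978  0.035 ]
Lrim [ 0.3882 -0.3581  0.035 ]
Rrim [ 0.4572 -0.3136  0.035 ]
Rrim [ 0.4549 -0.3584  0.035 ]
```

Emit:
play_rows --plan '[{"slide": [-0.16, -0.37, -0.4], "roll": 0, "fingers": -1}, {"slide": [-0.16, -0.37, -0.7], "roll": 0, "fingers": -1}, {"slide": [0, 0, -1], "roll": 0, "fingers": -1}, {"slide": [0, 0, -1], "roll": 0, "fingers": -1}, {"slide": [0, 0, -1], "roll": 0, "fingers": -1}, {"slide": [0, 0, -0.6], "roll": 0, "fingers": -1}, {"slide": [0, 0, -0.1], "roll": 0, "fingers": -1}, {"slide": [0, 0, 0], "roll": 0, "fingers": -1}]'

```text
t: 11.55
tool_pos: [0.4174, -0.3307, 0.0601]
orientation: [1.248, 1.183, -1.248]
force: [-0.5, -0.4, -0.4]
opening: 0.0374
```

```bash
python3 - <<'E'
from h import *
np.set_printoptions(precision=4,suppress=True)
st=robot.read_state(); print(st['t'],st['tool_pos'],st['force'],st['opening'])
im=robot.read_camera("wrist");cv2.imwrite("pics/w7z.png",cv2.resize(im[90:390,200:440,::-1],None,fx=3,fy=2,interpolation=cv2.INTER_CUBIC))
s=robot.read_camera("scene");cv2.imwrite("pics/scene7.png",cv2.resize(s[210:330,290:410,::-1],None,fx=5,fy=5,interpolation=cv2.INTER_CUBIC))
E
```

```text
11.55 [ 0.4174 -0.3307  0.0601] [-0.5101 -0.3783 -0.3927] 0.03742874915202118
```

View pics/w7z.png

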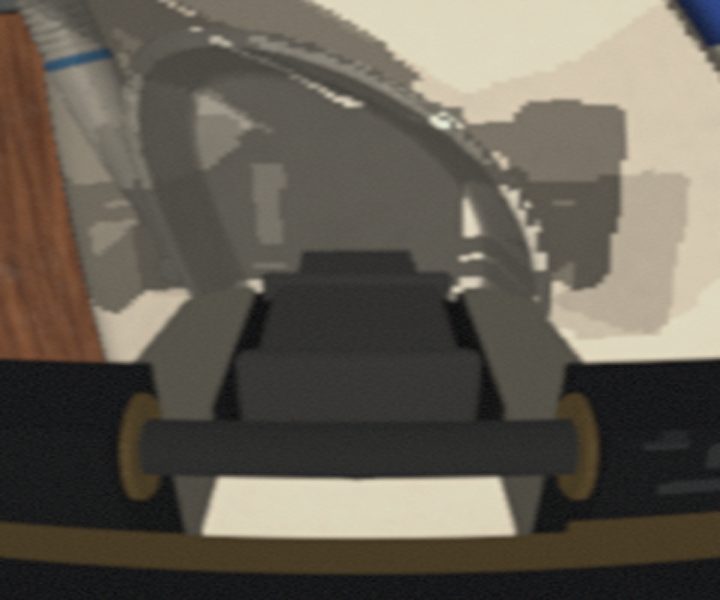

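View pics/scene7.png

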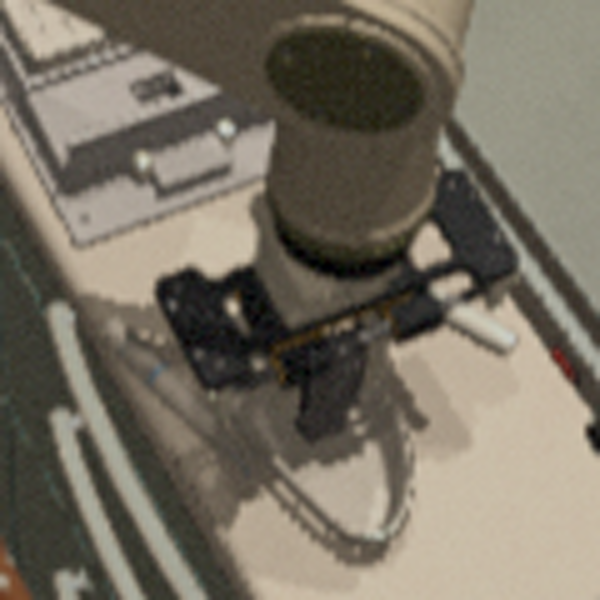

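Emit:
play_rows --plan '[{"slide": [0, 0, -0.15], "roll": 0, "fingers": -1}, {"slide": [0, 0, -0.15], "roll": 0, "fingers": -1}, {"slide": [0, 0, 0], "roll": 0, "fingers": -1}]'

```text
t: 12.02
tool_pos: [0.4169, -0.33, 0.0501]
orientation: [1.248, 1.185, -1.248]
force: [0.8, 0.3, -0.8]
opening: 0.0376
```

Emit:
play_rows --plan '[{"slide": [0, 0, -0.05], "roll": 0, "fingers": -1}, {"slide": [0, 0, -0.05], "roll": 0, "fingers": -1}]'

```text
t: 12.28
tool_pos: [0.4172, -0.3304, 0.0476]
orientation: [1.248, 1.184, -1.248]
force: [0.0, -0.2, -1.0]
opening: 0.0374
```

Emit:
play_rows --plan '[{"slide": [0, 0, -0.05], "roll": 0, "fingers": -1}, {"slide": [0, 0, -0.05], "roll": 0, "fingers": -1}]'

```text
t: 12.52
tool_pos: [0.4172, -0.3304, 0.0445]
orientation: [1.248, 1.184, -1.248]
force: [-0.6, -0.3, -1.5]
opening: 0.0376
```

Emit:
play_rows --plan '[{"slide": [0, 0, -0.05], "roll": 0, "fingers": -1}, {"slide": [0, 0, 0], "roll": 0, "fingers": -1}]'

```text
t: 12.78
tool_pos: [0.4171, -0.3302, 0.043]
orientation: [1.248, 1.184, -1.248]
force: [0.7, 0.3, -0.8]
opening: 0.0378
```

Emit:
play_rows --plan '[{"slide": [0, 0, -0.04], "roll": 0, "fingers": -1}, {"slide": [0, 0, 0], "roll": 0, "fingers": -1}]'

```text
t: 13.02
tool_pos: [0.4171, -0.3303, 0.0419]
orientation: [1.248, 1.184, -1.248]
force: [0.0, -0.3, -0.6]
opening: 0.0378
```

Emit:
play_rows --plan '[{"slide": [0, 0, -0.04], "roll": 0, "fingers": -1}, {"slide": [0, 0, 0], "roll": 0, "fingers": -1}]'

```text
t: 13.28
tool_pos: [0.4171, -0.3303, 0.0406]
orientation: [1.248, 1.184, -1.248]
force: [0.5, -0.9, -0.2]
opening: 0.0372
```

Emit:
play_rows --plan '[{"slide": [0, 0, -0.04], "roll": 0, "fingers": -1}, {"slide": [0, 0, 0], "roll": 0, "fingers": -1}]'

```text
t: 13.52
tool_pos: [0.4173, -0.3305, 0.04]
orientation: [1.248, 1.184, -1.248]
force: [-1.5, 1.1, 4.1]
opening: 0.0372
```

Emit:
play_rows --plan '[{"slide": [0, 0, 0], "roll": 0, "fingers": -0.1}, {"slide": [0, 0, 0], "roll": 0, "fingers": 0}, {"slide": [0, 0, 0], "roll": 0, "fingers": 0.1}, {"slide": [0, 0, 0], "roll": 0, "fingers": 0.2}, {"slide": [0, 0, 0], "roll": 0, "fingers": 0.35}, {"slide": [0, 0, 0], "roll": 0, "fingers": 0.35}]'

```text
t: 14.28
tool_pos: [0.4171, -0.3303, 0.0394]
orientation: [1.248, 1.184, -1.248]
force: [0.8, -0.2, -0.2]
opening: 0.0626
```

```bash
python3 - <<'E'
from h import *
st=robot.read_state(); print(st['t'],st['tool_pos'],st['force'],st['opening'])
im=robot.read_camera("wrist");cv2.imwrite("pics/w8z.png",cv2.resize(im[90:390,200:440,::-1],None,fx=3,fy=2,interpolation=cv2.INTER_CUBIC))
E
```

```text
14.275 [ 0.41712311 -0.33028867  0.03939068] [ 0.77960655 -0.21292177 -0.15025736] 0.06261853842511432
```

View pics/w8z.png

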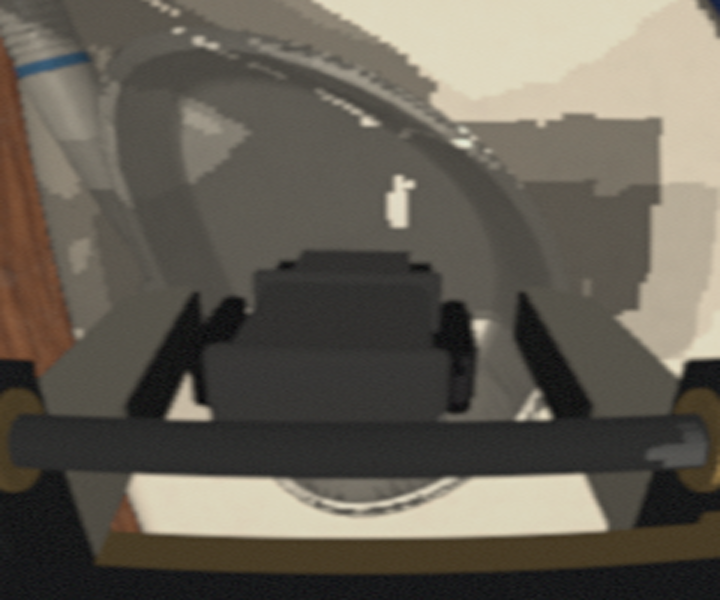

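Emit:
play_rows --plan '[{"slide": [0, 0, 0.3], "roll": 0, "fingers": 0.5}, {"slide": [0, 0, 0.6], "roll": 0, "fingers": 0.6}, {"slide": [0, 0, 0.9], "roll": 0, "fingers": 0.6}, {"slide": [0, 0, 0.9], "roll": 0, "fingers": 0.6}, {"slide": [0, 0, 0.9], "roll": 0, "fingers": 0.6}, {"slide": [0, 0.5, 0.9], "roll": 0, "fingers": 0.6}, {"slide": [0, 0.5, 0.7], "roll": 0, "fingers": 0.6}, {"slide": [0, 0, 0], "roll": 0, "fingers": 0.6}]'

```text
t: 15.32
tool_pos: [0.4186, -0.3009, 0.1991]
orientation: [1.246, 1.178, -1.245]
force: [-0.5, -0.7, -1.3]
opening: 0.0742
```

```bash
python3 - <<'E'
from h import *
np.set_printoptions(precision=4,suppress=True)
st=robot.read_state(); print(st['t'],st['tool_pos'],st['force'],st['opening'],st['q'])
im=robot.read_camera("wrist");cv2.imwrite("pics/wrist9.png",im[:,:,::-1])
s=robot.read_camera("scene");cv2.imwrite("pics/scene9.png",cv2.resize(s[200:340,280:420,::-1],None,fx=4,fy=4,interpolation=cv2.INTER_CUBIC))
E
```

```text
15.325 [ 0.4186 -0.3009  0.1991] [-0.4968 -0.7224 -1.3456] 0.07419057949255504 [-0.7229 -0.0957  1.7526  0.0001  1.4789 -0.6713]
```

View pics/wrist9.png

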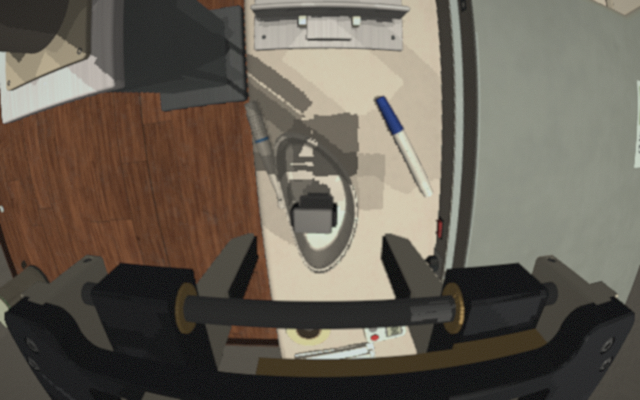

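View pics/scene9.png

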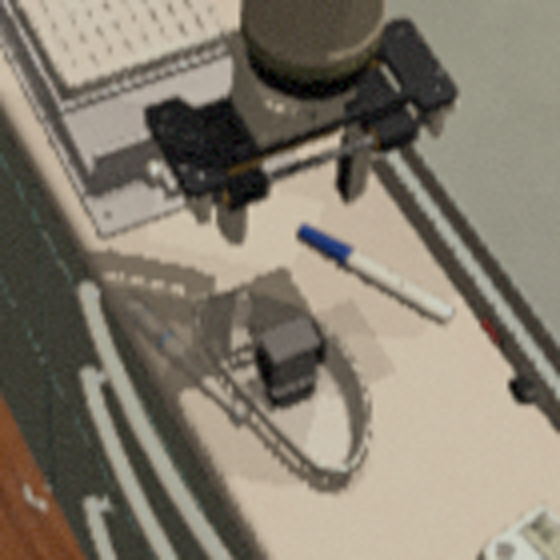

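Emit:
play_rows --plan '[{"slide": [0.05, 0.4, -0.1], "roll": -0.94, "fingers": -1}, {"slide": [0.05, 0.4, -0.1], "roll": -0.94, "fingers": -1}, {"slide": [0.05, 0.4, -0.1], "roll": -0.94, "fingers": -1}, {"slide": [0.05, 0.4, -0.1], "roll": -0.94, "fingers": -1}, {"slide": [0.05, 0.4, -0.2], "roll": -0.94, "fingers": -1}, {"slide": [0.05, 0.4, -0.2], "roll": -0.94, "fingers": -1}, {"slide": [0.05, 0.4, -0.2], "roll": -0.94, "fingers": -1}, {"slide": [0.05, 0.4, -0.2], "roll": -0.94, "fingers": -1}, {"slide": [0.05, 0.4, -0.3], "roll": -0.94, "fingers": -1}, {"slide": [0.05, 0.4, -0.3], "roll": -0.94, "fingers": -1}, {"slide": [0.05, 0.4, -0.3], "roll": -0.94, "fingers": -1}, {"slide": [0.05, 0.3, -0.3], "roll": -0.94, "fingers": -1}, {"slide": [0, 0, 0], "roll": 0, "fingers": -1}]'

```text
t: 17.05
tool_pos: [0.434, -0.1588, 0.1216]
orientation: [-2.189, 0.059, 2.196]
force: [-0.7, 0.5, -0.2]
opening: 0.0004
```

```bash
python3 - <<'E'
from h import *
np.set_printoptions(precision=4,suppress=True)
st=robot.read_state(); print(st['t'],st['tool_pos'],st['force'],st['opening'],st['q'],Ro.from_rotvec(st['orientation']).as_matrix()[:,1])
im=robot.read_camera("wrist");cv2.imwrite("pics/wrist10.png",im[:,:,::-1])
s=robot.read_camera("scene");cv2.imwrite("pics/scene10.png",cv2.resize(s[140:300,250:410,::-1],None,fx=4,fy=3.7,interpolation=cv2.INTER_CUBIC))
E
```

```text
17.05 [ 0.434  -0.1588  0.1216] [-0.6664  0.5134 -0.2144] 0.0004482067689492032 [-0.4617 -0.1786  1.9719 -0.0001  1.3517  1.1646] [-0.0555 -0.9985 -0.0013]
```

View pics/wrist10.png

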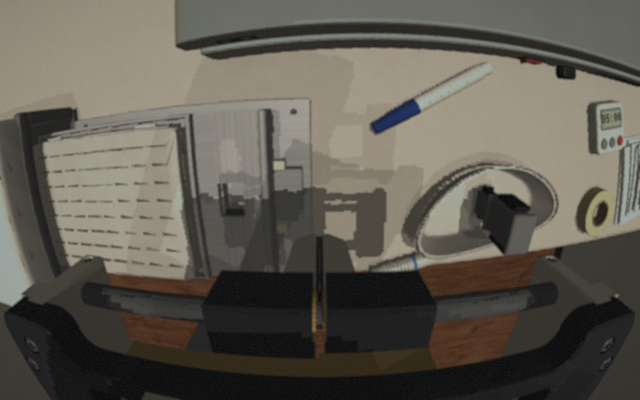

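View pics/scene10.png

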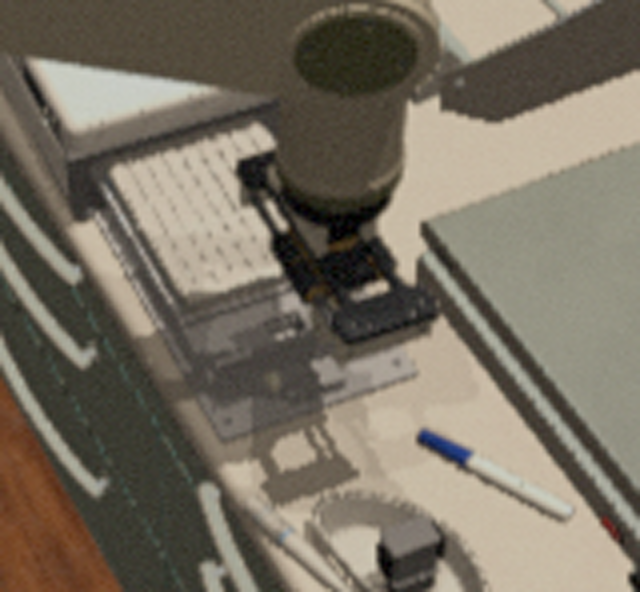

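```bash
python3 - <<'E'
from h import *
np.set_printoptions(precision=4,suppress=True)
st=robot.read_state()
w=lambda p,z: onz("wrist",p,z,st)
for n,p,z in [("plate end",(265,108),.068),("plate lower",(275,268),.068),("hole",(219,183),.036),("hole",(243,215),.036),("hole",(231,213),.036),("shelf corner",(310,98),.008),("sled/cass far corner",(187,113),.05),("near",(205,275),.05)]: print(n,w(p,z))
im=cv2.imread("pics/wrist10.png");cv2.imwrite("pics/w10z.png",cv2.resize(im[80:290,170:340],None,fx=4,fy=2.8,interpolation=cv2.INTER_CUBIC))
E
```

```text
plate end [ 0.5177 -0.1254  0.068 ]
plate lower [ 0.391  -0.1208  0.068 ]
hole [ 0.4576 -0.0732  0.036 ]
hole [ 0.4272 -0.0914  0.036 ]
hole [ 0.4296 -0.0805  0.036 ]
shelf corner [ 0.5243 -0.156   0.008 ]
sled/cass far corner [ 0.521  -0.0569  0.05  ]
near [ 0.3738 -0.0488  0.05  ]
```

View pics/w10z.png

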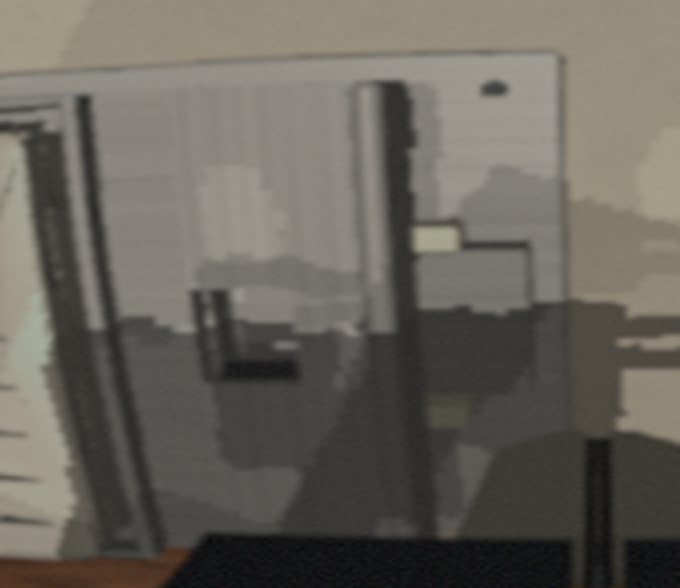

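Emit:
play_rows --plan '[{"slide": [0.03, 0, -0.58], "roll": 0, "fingers": -1}, {"slide": [0.03, 0, -0.58], "roll": 0, "fingers": -1}, {"slide": [0.03, 0, -0.58], "roll": 0, "fingers": -1}, {"slide": [0.03, 0, -0.58], "roll": 0, "fingers": -1}, {"slide": [0, 0, 0], "roll": 0, "fingers": -1}, {"slide": [0, 0.1, 0], "roll": 0, "fingers": -1}, {"slide": [0, 0.1, 0], "roll": 0, "fingers": -1}, {"slide": [0.01, 0.1, 0], "roll": 0, "fingers": -1}, {"slide": [0.01, 0.1, 0], "roll": 0, "fingers": -1}]' --squeeze 30

```text
t: 18.27
tool_pos: [0.4397, -0.1472, 0.0543]
orientation: [-2.194, 0.062, 2.192]
force: [1.3, -0.5, 0.1]
opening: 0.0002
```

Emit:
play_rows --plan '[{"slide": [0, 0.1, 0], "roll": 0, "fingers": -1}, {"slide": [0.01, 0.1, 0], "roll": 0, "fingers": -1}]'

```text
t: 18.52
tool_pos: [0.4397, -0.1411, 0.054]
orientation: [-2.193, 0.062, 2.193]
force: [0.2, 0.1, -0.8]
opening: 0.0006
```

Emit:
play_rows --plan '[{"slide": [0, 0.1, 0], "roll": 0, "fingers": -1}, {"slide": [0.01, 0.1, 0], "roll": 0, "fingers": -1}]'

```text
t: 18.77
tool_pos: [0.4399, -0.1353, 0.0539]
orientation: [-2.193, 0.063, 2.193]
force: [-0.7, -3.4, -0.8]
opening: 0.0001
```

Emit:
play_rows --plan '[{"slide": [0.005, 0.1, 0], "roll": 0, "fingers": -1}, {"slide": [0.01, 0.15, 0], "roll": 0, "fingers": -1}, {"slide": [0.01, 0.2, 0], "roll": 0, "fingers": -1}, {"slide": [0.01, 0.2, 0], "roll": 0, "fingers": -1}]'

```text
t: 19.27
tool_pos: [0.441, -0.1155, 0.0539]
orientation: [-2.193, 0.062, 2.193]
force: [-0.2, -3.1, -0.7]
opening: 0.0002
```

Emit:
play_rows --plan '[{"slide": [0.01, 0.2, 0], "roll": 0, "fingers": -1}, {"slide": [0.01, 0.2, 0], "roll": 0, "fingers": -1}, {"slide": [0.01, 0.2, 0], "roll": 0, "fingers": -1}, {"slide": [0.015, 0.2, 0], "roll": 0, "fingers": -1}]'

```text
t: 19.77
tool_pos: [0.4423, -0.0914, 0.0539]
orientation: [-2.192, 0.062, 2.193]
force: [0.0, -3.2, -1.3]
opening: 0.0003
```

```bash
python3 - <<'E'
from h import *
np.set_printoptions(precision=4,suppress=True)
st=robot.read_state(); print(st['t'],st['tool_pos'],st['force'],st['wrist_torque'])
im=robot.read_camera("wrist");cv2.imwrite("pics/wrist11.png",im[:,:,::-1])
s=robot.read_camera("scene");cv2.imwrite("pics/scene11.png",cv2.resize(s[140:300,250:410,::-1],None,fx=4,fy=3.7,interpolation=cv2.INTER_CUBIC))
E
```

```text
19.775 [ 0.4423 -0.0914  0.0539] [ 0.0103 -3.1726 -1.2598] [-0.6053  0.2423  0.0169]
```

View pics/wrist11.png

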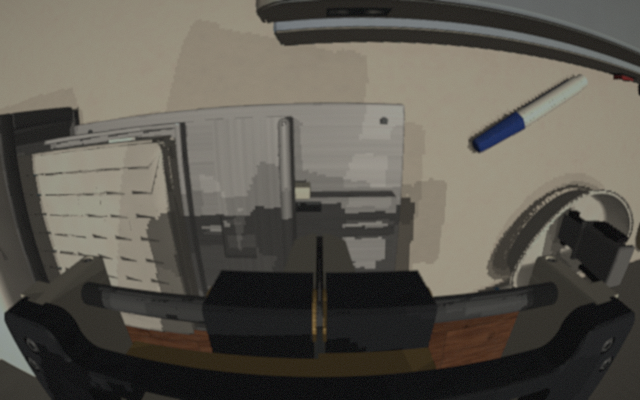

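View pics/scene11.png

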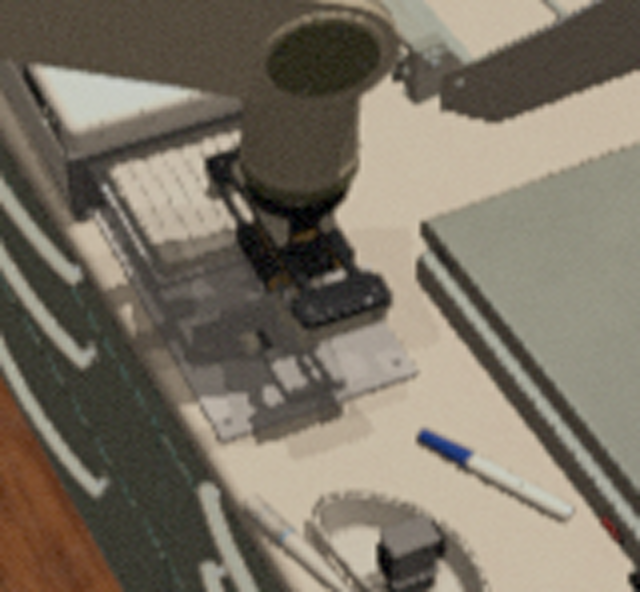

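Emit:
play_rows --plan '[{"slide": [0.011, 0.2, 0], "roll": 0, "fingers": -1}, {"slide": [0.011, 0.2, 0], "roll": 0, "fingers": -1}, {"slide": [0.011, 0.2, 0], "roll": 0, "fingers": -1}, {"slide": [0.011, 0.2, 0], "roll": 0, "fingers": -1}, {"slide": [0.011, 0.2, 0], "roll": 0, "fingers": -1}]'

```text
t: 20.5
tool_pos: [0.4441, -0.0615, 0.054]
orientation: [-2.193, 0.062, 2.193]
force: [-0.9, -4.0, 0.5]
opening: 0.0003
```

Emit:
play_rows --plan '[{"slide": [0.011, 0.2, 0], "roll": 0, "fingers": -1}, {"slide": [0.011, 0.2, 0], "roll": 0, "fingers": -1}, {"slide": [0.011, 0.2, 0], "roll": 0, "fingers": -1}, {"slide": [0.011, 0.2, 0], "roll": 0, "fingers": -1}]'

```text
t: 21.0
tool_pos: [0.4452, -0.0376, 0.0539]
orientation: [-2.192, 0.063, 2.193]
force: [-2.0, -6.0, 1.4]
opening: 0.0009
```

```bash
python3 - <<'E'
from h import *
np.set_printoptions(precision=4,suppress=True)
st=robot.read_state(); print(st['t'],st['tool_pos'],st['force'],st['wrist_torque'])
s=robot.read_camera("scene");cv2.imwrite("pics/scene12.png",cv2.resize(s[140:300,250:410,::-1],None,fx=4,fy=3.7,interpolation=cv2.INTER_CUBIC))
s=robot.read_camera("wrist");cv2.imwrite("pics/wrist12.png",s[:,:,::-1])
E
```

```text
21.0 [ 0.4452 -0.0376  0.0539] [-2.0006 -5.9689  1.4086] [-0.8494  0.4042  0.0489]
```

View pics/scene12.png

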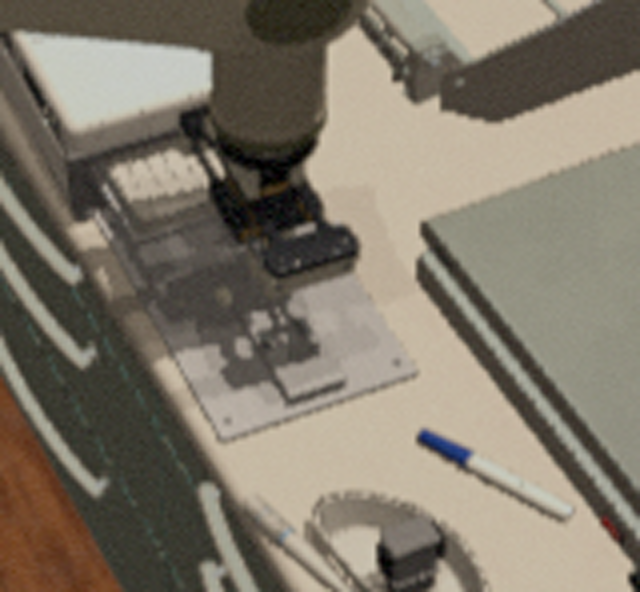

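View pics/wrist12.png

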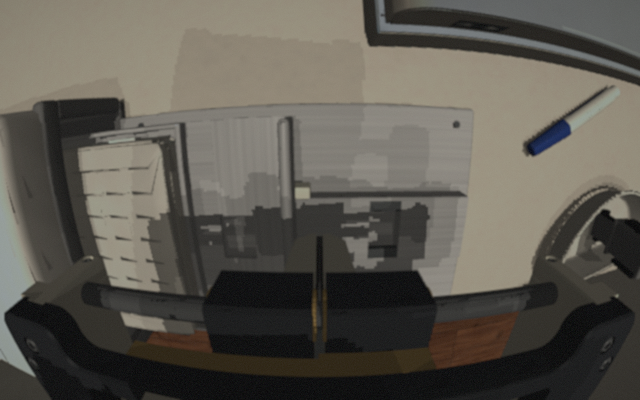

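Emit:
play_rows --plan '[{"slide": [0.005, 0.12, 0], "roll": 0, "fingers": -1}, {"slide": [0.005, 0.12, 0], "roll": 0, "fingers": -1}]'

```text
t: 21.35
tool_pos: [0.4456, -0.0307, 0.0539]
orientation: [-2.193, 0.063, 2.193]
force: [-1.7, -4.4, 0.5]
opening: 0.0006
```

Emit:
play_rows --plan '[{"slide": [0.005, 0.12, 0], "roll": 0, "fingers": -1}, {"slide": [0.005, 0.12, 0], "roll": 0, "fingers": -1}]'

```text
t: 21.6
tool_pos: [0.4459, -0.0232, 0.0539]
orientation: [-2.193, 0.062, 2.193]
force: [0.2, -4.2, -0.6]
opening: 0.0004
```

Emit:
play_rows --plan '[{"slide": [0.005, 0.12, 0], "roll": 0, "fingers": -1}, {"slide": [0.005, 0.12, 0], "roll": 0, "fingers": -1}]'

```text
t: 21.85
tool_pos: [0.4463, -0.0159, 0.0539]
orientation: [-2.193, 0.062, 2.193]
force: [-0.1, -3.9, -0.0]
opening: 0.0003
```

Emit:
play_rows --plan '[{"slide": [0.004, 0.08, 0], "roll": 0, "fingers": -1}, {"slide": [0.004, 0.08, 0], "roll": 0, "fingers": -1}, {"slide": [0.004, 0.08, 0], "roll": 0, "fingers": -1}]'

```text
t: 22.22
tool_pos: [0.4466, -0.0089, 0.0539]
orientation: [-2.193, 0.062, 2.193]
force: [-1.4, -4.0, 0.3]
opening: 0.0002
```

Emit:
play_rows --plan '[{"slide": [0.004, 0.07, 0], "roll": 0, "fingers": -1}, {"slide": [0.004, 0.07, 0], "roll": 0, "fingers": -1}]'

```text
t: 22.48
tool_pos: [0.4468, -0.0048, 0.0539]
orientation: [-2.192, 0.062, 2.193]
force: [-0.8, -4.4, 1.3]
opening: 0.0002
```

Emit:
play_rows --plan '[{"slide": [0.003, 0.05, 0], "roll": 0, "fingers": -1}, {"slide": [0.003, 0.05, 0], "roll": 0, "fingers": -1}]'

```text
t: 22.72
tool_pos: [0.447, -0.0019, 0.0539]
orientation: [-2.193, 0.062, 2.193]
force: [-1.2, -5.7, 0.7]
opening: 0.0009
```

Emit:
play_rows --plan '[{"slide": [0.003, 0.05, 0], "roll": 0, "fingers": -1}, {"slide": [0.003, 0.05, 0], "roll": 0, "fingers": -1}]'

```text
t: 22.98
tool_pos: [0.4471, 0.0011, 0.0539]
orientation: [-2.192, 0.063, 2.193]
force: [-2.4, -5.8, 0.3]
opening: 0.0005
```

Emit:
play_rows --plan '[{"slide": [0.002, 0.04, 0], "roll": 0, "fingers": -1}, {"slide": [0.002, 0.04, 0], "roll": 0, "fingers": -1}]'

```text
t: 23.22
tool_pos: [0.4472, 0.0035, 0.0539]
orientation: [-2.192, 0.062, 2.193]
force: [-1.4, -4.4, 1.0]
opening: 0.0004
```

Emit:
play_rows --plan '[{"slide": [0.002, 0.04, 0], "roll": 0, "fingers": -1}, {"slide": [0.002, 0.04, 0], "roll": 0, "fingers": -1}]'

```text
t: 23.48
tool_pos: [0.4473, 0.0059, 0.0539]
orientation: [-2.192, 0.062, 2.193]
force: [-0.7, -5.0, 1.1]
opening: 0.0004
```

Emit:
play_rows --plan '[{"slide": [0.002, 0.04, 0], "roll": 0, "fingers": -1}, {"slide": [0.002, 0.04, 0], "roll": 0, "fingers": -1}]'

```text
t: 23.72
tool_pos: [0.4474, 0.0083, 0.0539]
orientation: [-2.192, 0.063, 2.193]
force: [-1.0, -4.7, 1.9]
opening: 0.0005
```

Emit:
play_rows --plan '[{"slide": [0.002, 0.04, 0], "roll": 0, "fingers": -1}, {"slide": [0.002, 0.04, 0], "roll": 0, "fingers": -1}]'

```text
t: 23.98
tool_pos: [0.4475, 0.0107, 0.0539]
orientation: [-2.192, 0.063, 2.193]
force: [-1.9, -5.2, 1.2]
opening: 0.0003
```

Emit:
play_rows --plan '[{"slide": [0.002, 0.04, 0], "roll": 0, "fingers": -1}, {"slide": [0.002, 0.04, 0], "roll": 0, "fingers": -1}]'

```text
t: 24.22
tool_pos: [0.4477, 0.0131, 0.0539]
orientation: [-2.192, 0.063, 2.193]
force: [-1.0, -5.7, 1.1]
opening: 0.0005
```

Emit:
play_rows --plan '[{"slide": [0.002, 0.04, 0], "roll": 0, "fingers": -1}, {"slide": [0.002, 0.04, 0], "roll": 0, "fingers": -1}]'

```text
t: 24.48
tool_pos: [0.4478, 0.0155, 0.0539]
orientation: [-2.192, 0.063, 2.193]
force: [-1.8, -5.3, 1.9]
opening: -0.0001
```

Emit:
play_rows --plan '[{"slide": [0.002, 0.04, 0], "roll": 0, "fingers": -1}, {"slide": [0.002, 0.04, 0], "roll": 0, "fingers": -1}]'

```text
t: 24.72
tool_pos: [0.4479, 0.0179, 0.0539]
orientation: [-2.192, 0.063, 2.193]
force: [-0.5, -4.7, 1.4]
opening: 0.0005
```

Emit:
play_rows --plan '[{"slide": [0.002, 0.04, 0], "roll": 0, "fingers": -1}, {"slide": [0.002, 0.04, 0], "roll": 0, "fingers": -1}]'

```text
t: 24.98
tool_pos: [0.448, 0.0203, 0.0539]
orientation: [-2.192, 0.063, 2.193]
force: [-2.0, -6.1, 1.6]
opening: 0.0001
```

Emit:
play_rows --plan '[{"slide": [0.002, 0.04, 0], "roll": 0, "fingers": -1}, {"slide": [0.002, 0.04, 0], "roll": 0, "fingers": -1}]'

```text
t: 25.22
tool_pos: [0.4481, 0.0226, 0.0539]
orientation: [-2.192, 0.063, 2.193]
force: [-1.3, -7.9, 1.1]
opening: 0.0005
```

Emit:
play_rows --plan '[{"slide": [0.002, 0.03, 0], "roll": 0, "fingers": -1}, {"slide": [0.002, 0.03, 0], "roll": 0, "fingers": -1}]'

```text
t: 25.48
tool_pos: [0.4482, 0.0235, 0.0539]
orientation: [-2.193, 0.065, 2.194]
force: [-2.3, -9.7, 2.6]
opening: 0.0004
```

Emit:
play_rows --plan '[{"slide": [0.002, 0.03, 0], "roll": 0, "fingers": -1}, {"slide": [0.002, 0.03, 0], "roll": 0, "fingers": -1}]'

```text
t: 25.72
tool_pos: [0.4482, 0.0256, 0.0539]
orientation: [-2.192, 0.064, 2.194]
force: [-3.7, -7.7, 1.9]
opening: 0.0001
```

Emit:
play_rows --plan '[{"slide": [0.002, 0.03, 0], "roll": 0, "fingers": -1}, {"slide": [0.002, 0.03, 0], "roll": 0, "fingers": -1}]'

```text
t: 25.98
tool_pos: [0.4483, 0.0278, 0.0539]
orientation: [-2.192, 0.063, 2.194]
force: [-1.8, -6.2, 2.0]
opening: 0.0004
```

Emit:
play_rows --plan '[{"slide": [0.001, 0.02, 0], "roll": 0, "fingers": -1}, {"slide": [0.001, 0.02, 0], "roll": 0, "fingers": -1}]'

```text
t: 26.22
tool_pos: [0.4484, 0.0293, 0.0539]
orientation: [-2.192, 0.063, 2.193]
force: [-1.8, -4.8, 1.9]
opening: 0.0007
```

Emit:
play_rows --plan '[{"slide": [0.001, 0.02, 0], "roll": 0, "fingers": -1}, {"slide": [0.001, 0.02, 0], "roll": 0, "fingers": -1}]'

```text
t: 26.48
tool_pos: [0.4485, 0.0306, 0.0539]
orientation: [-2.192, 0.062, 2.193]
force: [-1.6, -5.8, 2.3]
opening: 0.0001
```

Emit:
play_rows --plan '[{"slide": [0.001, 0.02, 0], "roll": 0, "fingers": -1}, {"slide": [0.001, 0.02, 0], "roll": 0, "fingers": -1}]'

```text
t: 26.72
tool_pos: [0.4486, 0.0319, 0.0539]
orientation: [-2.192, 0.062, 2.193]
force: [-1.6, -3.9, 2.3]
opening: 0.0009
```

Emit:
play_rows --plan '[{"slide": [0.001, 0.02, 0], "roll": 0, "fingers": -1}]'

```text
t: 26.85
tool_pos: [0.4487, 0.0326, 0.0538]
orientation: [-2.192, 0.062, 2.193]
force: [-2.0, -2.8, 0.7]
opening: 0.0003
```

Emit:
play_rows --plan '[{"slide": [0.001, 0.02, 0], "roll": 0, "fingers": -1}]'

```text
t: 26.98
tool_pos: [0.4488, 0.0332, 0.0539]
orientation: [-2.192, 0.062, 2.193]
force: [-1.8, -2.5, 1.5]
opening: 0.0006
```

Emit:
play_rows --plan '[{"slide": [0.001, 0.02, 0], "roll": 0, "fingers": -1}]'

```text
t: 27.1
tool_pos: [0.4488, 0.0335, 0.0539]
orientation: [-2.192, 0.062, 2.193]
force: [-2.6, -4.6, 0.5]
opening: 0.0004
```

Emit:
play_rows --plan '[{"slide": [0.001, 0.02, 0], "roll": 0, "fingers": -1}]'

```text
t: 27.22
tool_pos: [0.4488, 0.0336, 0.0539]
orientation: [-2.193, 0.064, 2.194]
force: [-2.9, -8.0, 1.6]
opening: 0.0007
```

Emit:
play_rows --plan '[{"slide": [0.001, 0.02, 0], "roll": 0, "fingers": -1}]'

```text
t: 27.35
tool_pos: [0.4488, 0.0336, 0.0539]
orientation: [-2.193, 0.065, 2.194]
force: [-4.2, -11.1, 1.3]
opening: 0.0009
```

Emit:
play_rows --plan '[{"slide": [0.001, 0.02, 0], "roll": 0, "fingers": -1}, {"slide": [0, 0, 0], "roll": 0, "fingers": -1}, {"slide": [0, 0, 0], "roll": 0, "fingers": -1}]'

```text
t: 27.72
tool_pos: [0.4488, 0.0336, 0.0539]
orientation: [-2.193, 0.066, 2.195]
force: [-2.9, -12.1, 1.4]
opening: 0.0004
```

```bash
python3 - <<'E'
from h import *
np.set_printoptions(precision=4,suppress=True)
st=robot.read_state(); print(st['t'],st['tool_pos'],st['force'],st['wrist_torque'])
s=robot.read_camera("scene");cv2.imwrite("pics/scene13.png",cv2.resize(s[140:300,250:410,::-1],None,fx=4,fy=3.7,interpolation=cv2.INTER_CUBIC))
s=robot.read_camera("wrist");cv2.imwrite("pics/wrist13.png",s[:,:,::-1])
E
```

```text
27.725 [0.4488 0.0336 0.0539] [ -2.8881 -12.0991   1.3617] [-2.0985  0.6964  0.1397]
```

View pics/scene13.png

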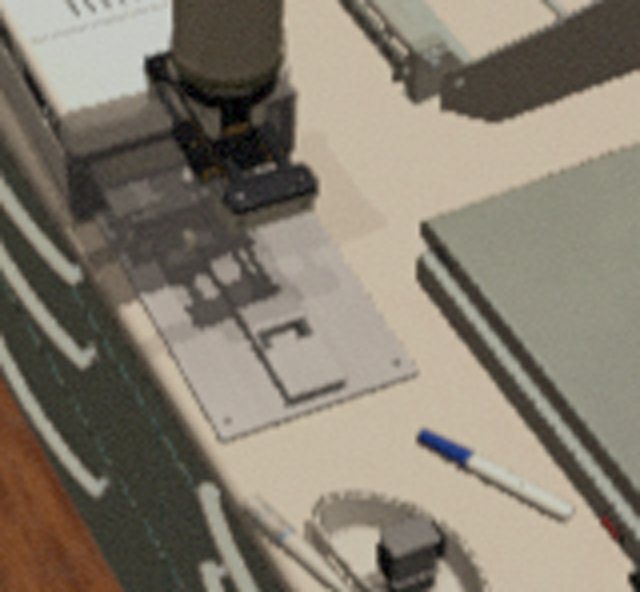

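View pics/wrist13.png

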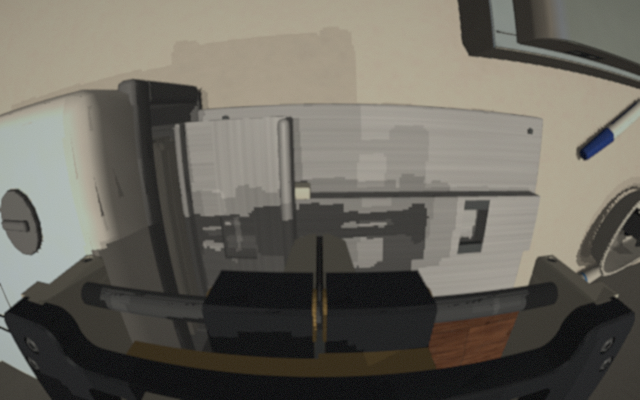

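Emit:
play_rows --plan '[{"slide": [-0.002, -0.06, 0], "roll": 0, "fingers": -1}, {"slide": [-0.004, -0.1, 0], "roll": 0, "fingers": -1}, {"slide": [-0.004, -0.1, 0], "roll": 0, "fingers": -1}, {"slide": [0, 0, 0], "roll": 0, "fingers": -1}]'

```text
t: 28.32
tool_pos: [0.4488, 0.0276, 0.054]
orientation: [-2.193, 0.062, 2.192]
force: [0.6, -0.2, -0.2]
opening: 0.0004
```

Emit:
play_rows --plan '[{"slide": [0.003, 0.06, 0], "roll": 0, "fingers": -1}, {"slide": [0.003, 0.06, 0], "roll": 0, "fingers": -1}]'

```text
t: 28.58
tool_pos: [0.4489, 0.0314, 0.0539]
orientation: [-2.193, 0.062, 2.193]
force: [0.1, 0.7, 0.3]
opening: 0.0007
```

Emit:
play_rows --plan '[{"slide": [0.001, 0.03, 0], "roll": 0, "fingers": -1}, {"slide": [0.001, 0.03, 0], "roll": 0, "fingers": -1}]'

```text
t: 28.82
tool_pos: [0.4489, 0.0331, 0.0539]
orientation: [-2.193, 0.062, 2.193]
force: [0.2, 0.2, -0.5]
opening: 0.0004
```

Emit:
play_rows --plan '[{"slide": [0.001, 0.02, 0], "roll": 0, "fingers": -1}]'

```text
t: 28.95
tool_pos: [0.449, 0.0334, 0.0539]
orientation: [-2.193, 0.063, 2.193]
force: [-0.9, -2.8, 0.3]
opening: 0.0008
```

Emit:
play_rows --plan '[{"slide": [0.001, 0.03, 0], "roll": 0, "fingers": -1}, {"slide": [0, 0, 0], "roll": 0, "fingers": -1}]'

```text
t: 29.2
tool_pos: [0.449, 0.0335, 0.0539]
orientation: [-2.193, 0.064, 2.194]
force: [-1.4, -5.9, 0.6]
opening: 0.0005
```

Emit:
play_rows --plan '[{"slide": [-0.002, -0.06, 0], "roll": 0, "fingers": -1}, {"slide": [-0.004, -0.15, 0], "roll": 0, "fingers": -1}, {"slide": [-0.01, -0.3, 0], "roll": 0, "fingers": -1}, {"slide": [-0.02, -0.5, 0], "roll": 0, "fingers": -1}, {"slide": [-0.02, -0.5, 0.3], "roll": 0, "fingers": -1}, {"slide": [0, -0.6, 0.8], "roll": 0, "fingers": -1}, {"slide": [0, -0.6, 1], "roll": 0, "fingers": -1}, {"slide": [0, -0.4, 1], "roll": 0, "fingers": -1}, {"slide": [0, 0, 1], "roll": 0, "fingers": -1}, {"slide": [0, 0, 0.5], "roll": 0, "fingers": -1}, {"slide": [0, 0, 0], "roll": 0, "fingers": -1}]'

```text
t: 30.58
tool_pos: [0.448, -0.0594, 0.1931]
orientation: [-2.195, 0.063, 2.19]
force: [0.4, 0.4, -0.9]
opening: 0.0007
```

```bash
python3 - <<'E'
from h import *
np.set_printoptions(precision=4,suppress=True)
st=robot.read_state(); print(st['t'],st['tool_pos'],st['force'])
s=robot.read_camera("scene");cv2.imwrite("pics/scene14.png",cv2.resize(s[140:340,230:430,::-1],None,fx=3,fy=3,interpolation=cv2.INTER_CUBIC))
s=robot.read_camera("wrist");cv2.imwrite("pics/wrist14.png",s[:,:,::-1])
E
```

```text
30.575 [ 0.448  -0.0594  0.1931] [ 0.4093  0.3708 -0.9058]
```

View pics/scene14.png

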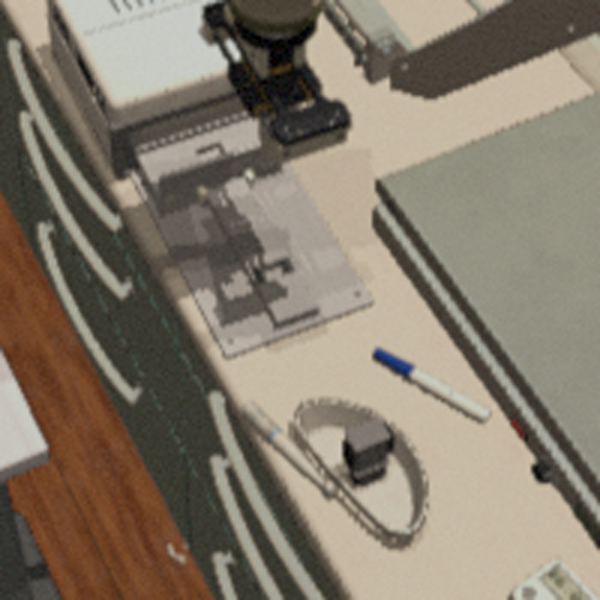

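View pics/wrist14.png

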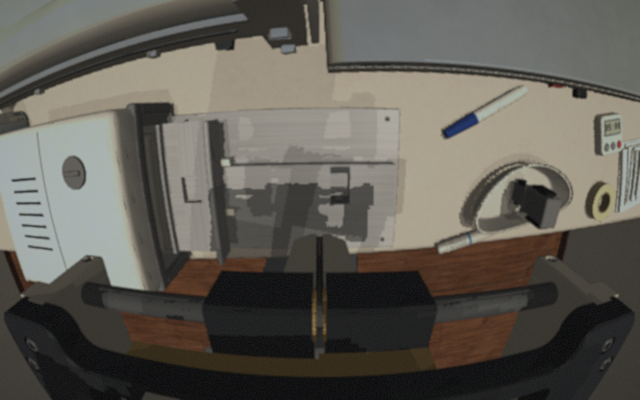

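```bash
python3 - <<'E'
from plant import robot
print(robot.close_job(), robot.read_state()['t'])
E
```

```text
the job is handed in; nothing more can be done
the job is handed in; nothing more can be done
```

The steriliser is loaded and the job was handed in at about 31 s of the 72 s. No verdict is reported, so the outcome below rests on my own readings and pictures.

- **Lock:** I squeezed both tabs (opening read 37–38 mm, against the 36 mm stop), lifted the lock out with no resistance, and set it down in the kidney dish at about 4 N contact. The last pictures show it standing upright and released in the dish. The bystanders in view look where they lay.
- **Sled:** I pushed it at the centre of the end plate with the shut fingers, at about 3–6 N. The catch came at about 8–10 N. The firm stop followed about 11 mm later, and the push was held there at no more than about 12 N.
- **Check of home:** I backed off 6 mm and the sled stayed put. Pushing again met the same firm stop within about 0.2 mm, and I then withdrew clear.

**Disagreements:**
- The top and scene cameras placed the lock about 10 mm further out in x than the wrist camera. I used the wrist camera, and the grasp was centred.
- The steriliser's yaw read about 2–4° depending on the view. I used about 3°, and the side force during the push stayed around 4 N or less.

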